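Fetch the urgent jar from behind the bottles

TASK

The low, wide sample jar on the white foam tray has to be weighed, but two tall bottles stand in front of it: before you touch the jar, stand both bottles upright inside the steel side tray. Then set the jar upright in the middle of the balance's round pan, and while it stays there put each bottle back on the foam tray, standing on its own mark (square bottle on the square mark, round bottle on the round mark, centred on it). Tip nothing over and leave the two little vials on the foam tray where they are.

Things in the scene. Friction and masses are not known exactly. Their poses are not given: they have to be found in the camera images.
- foam_tray: Fixed white foam tray, 200 (its x) x 260 (its y) mm, flat standing surface 20 mm above the table, with a lip 6 mm higher and 4 mm wide inside the edge. Origin at the centre of its underside, z up; its -x side is the front, nearer the robot. The bottles stand in its front half, the jar behind them at about x +25 mm.
- square_mark: Flat dark square, 60 x 60 x 1 mm, drawn on the foam tray under the square bottle at the start: that bottle's own place. Look only, a thing on it stands on the foam 20 mm above the table. Origin at its centre on the foam surface; axes along its sides.
- round_mark: Flat dark disc, 60 mm across and 1 mm thick, drawn on the foam tray under the round bottle at the start: that bottle's own place. Look only, as the square mark. The two marks lie side by side, 76 mm apart centre to centre, left and right as it happens. Origin at its centre on the foam surface.
- square_bottle: Loose tall white plastic bottle of square section 40 x 40 mm, straight up to 88 mm above its foot; blue round cap 32 mm across above it, top at 116 mm. 0.09 to 0.18 kg. Origin at the centre of its underside, z up, x and y square to its sides.
- round_bottle: Loose tall white plastic bottle of round section, 42 mm across, straight up to 88 mm above its foot; blue round cap 32 mm across above it, top at 116 mm. 0.09 to 0.18 kg. Origin at the centre of its underside, z up.
- jar: Loose low wide sample jar, amber with a paper label, 54 mm across, with a blue lid 57 mm across from 30 to 46 mm above its foot (46 mm is its full height). 0.08 to 0.15 kg. Stands on the foam tray behind the two bottles, too close for a gripper from above while they stand there. Origin at the centre of its underside, z up.
- vial_left: Loose little capped vial, 25 mm across, 36 mm high, standing in the left (+y) rear corner of the foam tray; to be left alone. Origin at the centre of its underside, z up.
- vial_right: Loose little capped vial, 25 mm across, 36 mm high, standing in the right (-y) rear corner of the foam tray; to be left alone. Origin at the centre of its underside, z up.
- side_tray: Fixed empty shallow steel tray, 160 (its x) x 180 (its y) mm, walls 5 mm thick and 18 mm high, inner floor 5 mm above the table. Both bottles fit side by side along its y. Origin at the centre of its underside, z up.
- pan (a point): Centre of the top of the balance's round steel pan, 116 mm across, 60 mm above the table, z up. The fixed grey balance under it is 210 (its x) x 170 (its y) mm and 48 mm high; the pan's centre lies 20 mm behind the middle (+x), its display in front of the pan. The pan does not sink.
There are look-alikes about, which are no part of the job. What is shaped like the side_tray but purple is not meant.

How it is judged:
On the way, in this order (a step that is already met when the one before it is completed fails the run):
1. both bottles stand upright and released in the side tray, the jar not yet touched (x of square_bottle in the frame of side_tray between -0.06 and 0.06 m and y of square_bottle in the frame of side_tray between -0.07 and 0.07 m and z of each of square_bottle, round_bottle in the frame of side_tray below 0.012 m and linear speed of each of square_bottle, round_bottle below 0.03 m/s and angle between each of square_bottle, round_bottle's own z axis and vertical below 0.12 rad and contact force between the fingers and square_bottle below 0.3 N and x of round_bottle in the frame of side_tray between -0.06 and 0.06 m and y of round_bottle in the frame of side_tray between -0.07 and 0.07 m and contact force between the fingers and round_bottle below 0.3 N and distance of jar from where it was at the start of the episode below 0.02 m), for 0.2 s.
2. the jar stands released on the balance pan while both bottles are still in the side tray (horizontal distance between jar and pan below 0.02 m and z of jar in the frame of pan between -0.006 and 0.006 m and linear speed of each of jar, square_bottle, round_bottle below 0.03 m/s and angle between each of jar, square_bottle, round_bottle's own z axis and vertical below 0.12 rad and contact force between the fingers and jar below 0.3 N and x of square_bottle in the frame of side_tray between -0.06 and 0.06 m and y of square_bottle in the frame of side_tray between -0.07 and 0.07 m and z of each of square_bottle, round_bottle in the frame of side_tray below 0.012 m and contact force between the fingers and square_bottle below 0.3 N and x of round_bottle in the frame of side_tray between -0.06 and 0.06 m and y of round_bottle in the frame of side_tray between -0.07 and 0.07 m and contact force between the fingers and round_bottle below 0.3 N), for 0.2 s.
At the end, for the whole second after the job is handed in: The jar stands upright on the balance pan within 20 mm of its centre; the square bottle stands upright within 14 mm of the centre of the square mark and the round bottle within 14 mm of the centre of the round mark (any yaw); all released and at rest; each vial within 15 mm of its start (horizontal distance between jar and pan below 0.02 m and z of jar in the frame of pan between -0.006 and 0.006 m and linear speed of each of jar, square_bottle, round_bottle below 0.03 m/s and angle between each of jar, square_bottle, round_bottle's own z axis and vertical below 0.12 rad and contact force between the fingers and jar below 0.3 N and horizontal distance between square_bottle and square_mark below 0.014 m and z of square_bottle in the frame of square_mark between -0.006 and 0.006 m and contact force between the fingers and square_bottle below 0.3 N and horizontal distance between round_bottle and round_mark below 0.014 m and z of round_bottle in the frame of round_mark between -0.006 and 0.006 m and contact force between the fingers and round_bottle below 0.3 N and distance of each of vial_left, vial_right from where it was at the start of the episode below 0.015 m); the robot touches nothing.
It fails at once if a bottle, the jar or a vial is tipped over (angle between any of square_bottle, round_bottle, jar, vial_left, vial_right's own z axis and vertical above 0.7 rad).
It fails at once if a vial is moved more than 20 mm from its place (distance of any of vial_left, vial_right from where it was at the start of the episode above 0.02 m).
It fails at once if the jar is taken off the balance pan again once a bottle is back on the foam tray, or moved while a bottle stands in front of it (distance of jar from where it was at the start of the episode above 0.03 m and horizontal distance between jar and pan above 0.04 m and horizontal distance between any of square_bottle, round_bottle and side_tray above 0.12 m).
It also fails if it takes over 136 s, if anything falls off the work surface, if the arm or the gripper's body presses on something with over 40 N, if the wrist force passes 120 N, or if a joint passes its speed limit or range.

ROBOT

A 7-joint arm with a two-finger parallel gripper is mounted at the origin on the work surface. World frame = base frame: x ahead of the robot, y to its left, z up, the work surface at z = 0. Lengths are in m, angles in rad, forces in N, time in s.
With the tool pointing down it reaches from about 0.425 to 0.925 m from the base axis. Payload 6.8 kg.
Tool frame: the origin (TCP) lies at the very end of the fingers, on their centre line; the grasp point (between the pads) lies 19 mm behind it; z points along the fingers, y is the direction in which the jaws open and shut (so a half turn about z gives the same grasp; the last joint's range is limited). The gripper opens to 85 mm and grips with 20 to 120 N. Pads are 22 mm wide; open, the fingers measure 114 mm over their backs; the gripper's body (76 mm by 85 mm) begins 54 mm behind the grasp point. The pads swing forward as they close: fully open they stand 13 mm farther back than shut.
Start: joints at [1.07, 0.477, 0.022, 1.555, -0.011, 1.109, -0.083], TCP at [0.258, -0.624, 0.231] pointing down, gripper open.
Joint ranges: [-2.96, 2.96], [-0.34, 2.1], [-1.41, 1.46], [0.24, 2.44], [-1.37, 4.51], [0.17, 1.92], [-2.96, 2.96]. Speed limits (rad/s): [2.39, 2.39, 3.14, 3.14, 3.14, 3.14, 3.14].

INTERFACE

Orientations are given as a rotation vector (axis times angle).
In Python, from bench import monitor, viewer, job gives the robot as it stands. The module is installed in compiled form; this text tells all that it offers.
- The arm moves only by the tool drive_tool, never from a script. Its argument "commands" is a list of rows, each an object with "linear": the shift along the tool's x, y, z in m, a list of three; "dr": the turn, a rotation vector about the tool's x, y, z in degrees, a list of three; "jaw": the closure, from 0 (fully open) to 1 (shut). A call has 1 to 8 rows; each row shifts and turns the pose as measured when the row begins, along the tool's axes as they then stand; what a row does not reach is not made up. A row lasts 1/8 s, in which the tool goes at most 62.5 mm and 10.7 degrees, less where a joint would pass 70% of its speed; a pose out of reach is approached as far as the arm can. A call is refused whole if a number of a shift passes 0.0625 or a number of a turn 10.7, either way. A call with a gripper value outside its range is refused whole. The fingers move at their own pace and stop on an object; "force" is the grip in N (left out, the last holds). Time passes only in rows, so rows that do not move let the fingers close. It gives the time, the measured TCP pose, the force and the opening at its end, in the units of the state.
- monitor.get_obs(): the state, without advancing time (a new reading comes with each control period).
- viewer.grab_frame(name): name is "scene" or "top" or "wrist"; returns the picture (480x640x3 uint8, red, green, blue); there is no depth.
- viewer.calibration(name): a dict with "K" (3x3 intrinsics, pixels), "k1" (the pictures are not rectified: a ray, as slopes to the right and down, at radius r is drawn at 1 + k1 r^2 times it, then the intrinsics apply), "R" (3x3) and "t" (3): a world point X has camera coordinates R X + t. Camera axes: x right, y down, z forward; pixel columns grow to the right and rows downward; lengths in m; the calibration is good to about 2 mm. A picture is of the moment at which its call begins: read the wrist's pose just before it. calibration takes no time and is no camera call; for the wrist camera it gives the pose at the moment of the call.
- job.hand_in(): hands the job in, once; it reports no verdict.
The state is a dict: "clock": time; "joints": joint angles; "qvel": joint speeds; "tau": joint torques, N m; "tcp_pos": TCP position; "orientation": TCP orientation; "contact_force": force on the tool from outside, world axes, zero at the start; "moment": the same for the moment, N m; "grip_width": finger opening in m.
Only numpy, scipy, OpenCV 4.12 (cv2) and the standard library are available. Lean on these libraries where they do the work, as an engineer would, in place of code of your own. Each camera call takes 0.05 s, during which the arm holds its last target.

## Working session

There is one attempt and no reset: what is moved stays moved. The work goes in short steps, Python scripts to look and compute and a tool call to move; the robot and the scene stay as the last step left them, time stands still between calls to the robot, and variables do not carry over. Pictures are saved under pics/ and viewed, and the job is handed in when it is done.

Besides the shell and the picture viewer there is one more tool, called after "Emit:" as name(argument=value, ...), one argument or row to a line, values as JSON. drive_tool: Moves the arm, as the interface text tells. Its arguments: {"type":"object","properties":{"commands":{"type":"array"},"force":{"type":"number"}},"required":["commands"]}

```bash
mkdir -p pics; cat > h.py <<'E'
import numpy as np, cv2, json
from bench import monitor, viewer, job
def grab(cam,name):
    cal=viewer.calibration(cam)
    im=viewer.grab_frame(cam)
    cv2.imwrite(f'pics/{name}.png',im[:,:,::-1])
    np.savez(f'pics/{name}.npz',im=im,**{k:np.array(v) for k,v in cal.items()})
    return im,cal
def load(name):
    d=np.load(f'pics/{name}.npz'); return d['im'],d
def pix2world(cal,uv,z):
    K=np.array(cal['K']);k1=float(cal['k1']);R=np.array(cal['R']);t=np.array(cal['t'])
    uv=np.atleast_2d(np.array(uv,float))
    xd=cv2.undistortPoints(uv.reshape(-1,1,2),K,np.array([k1,0,0,0.])).reshape(-1,2)
    d=np.c_[xd,np.ones(len(xd))]@R; c=-R.T@t
    s=(z-c[2])/d[:,2]
    return c+s[:,None]*d
def world2pix(cal,X):
    K=np.array(cal['K']);k1=float(cal['k1']);R=np.array(cal['R']);t=np.array(cal['t'])
    p,_=cv2.projectPoints(np.atleast_2d(np.array(X,float)),cv2.Rodrigues(R)[0],t,K,np.array([k1,0,0,0.]))
    return p.reshape(-1,2)
E
python3 - <<'E'
from h import *
o=monitor.get_obs(); print(o)
for c in ['scene','top','wrist']:
    im,cal=grab(c,c+'0'); print(c,cal)
E
```

```text
{'clock': 0.0, 'joints': array([ 1.06989565,  0.47782558,  0.0223493 ,  1.55646885, -0.01147289,
        1.10927728, -0.08312196]), 'qvel': array([ 0.00052149,  0.00078123, -0.00067702,  0.00151675,  0.00021268,
        0.00101254, -0.00031129]), 'tau': array([-9.20253515e-04, -5.96449864e+01,  1.60775967e+00, -2.81197500e+01,
        1.25712622e-02,  9.52205068e-03, -7.56697318e-06]), 'tcp_pos': array([ 0.2581197 , -0.62305365,  0.23030147]), 'orientation': array([-3.07945466e+00, -6.12709135e-01,  8.22106759e-04]), 'contact_force': array([ 0.0118205 , -0.20869492, -0.42269044]), 'moment': array([ 0.04366339,  0.00656078, -0.02733326]), 'grip_width': 0.0851718719724409}
scene {'K': array([[449.27051774,   0.        , 316.44463291],
       [  0.        , 449.27051774, 243.43983404],
       [  0.        ,   0.        ,   1.        ]]), 'k1': -0.09391927074379096, 'R': array([[ 0.15535577,  0.98783397,  0.00697447],
       [ 0.54289167, -0.07947738, -0.83603348],
       [-0.82530795,  0.13366901, -0.5486341 ]]), 't': array([-0.06710343, -0.1696624 ,  1.35924155])}
top {'K': array([[521.27424063,   0.        , 313.17158045],
       [  0.        , 521.27424063, 244.35278089],
       [  0.        ,   0.        ,   1.        ]]), 'k1': -0.09775522701360229, 'R': array([[-0.02368378, -0.99941729,  0.02457968],
       [-0.99331834,  0.02074718, -0.11352631],
       [ 0.1129502 , -0.02710418, -0.9932309 ]]), 't': array([-0.01832698,  0.43827492,  1.07085661])}
wrist {'K': array([[400.47437016,   0.        , 316.56785313],
       [  0.        , 400.47437016, 239.16011334],
       [  0.        ,   0.        ,   1.        ]]), 'k1': -0.008698100369495951, 'R': array([[ 0.38242652, -0.92398514, -0.00119436],
       [-0.87823375, -0.36389166,  0.31030363],
       [-0.28715056, -0.11761941, -0.95063675]]), 't': array([-0.67399789, -0.04170282,  0.38057302])}
```

View pics/scene0.png

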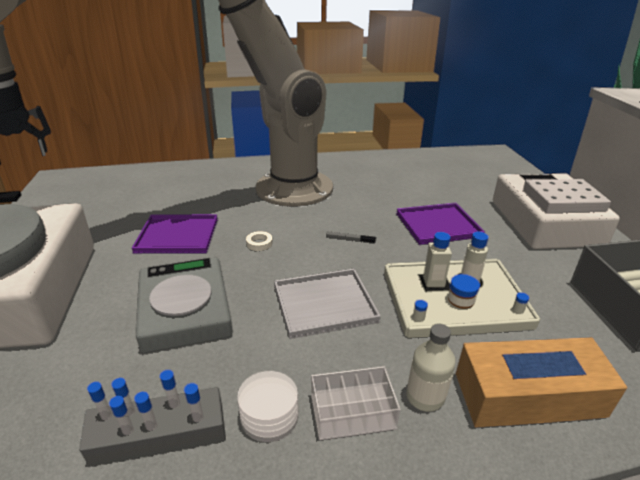

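View pics/top0.png

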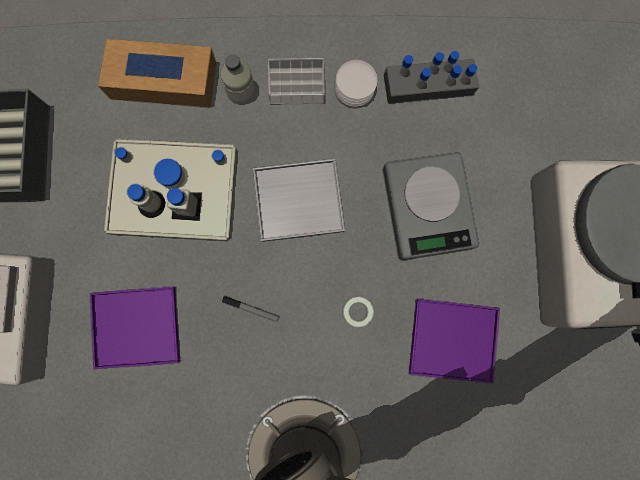

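View pics/wrist0.png

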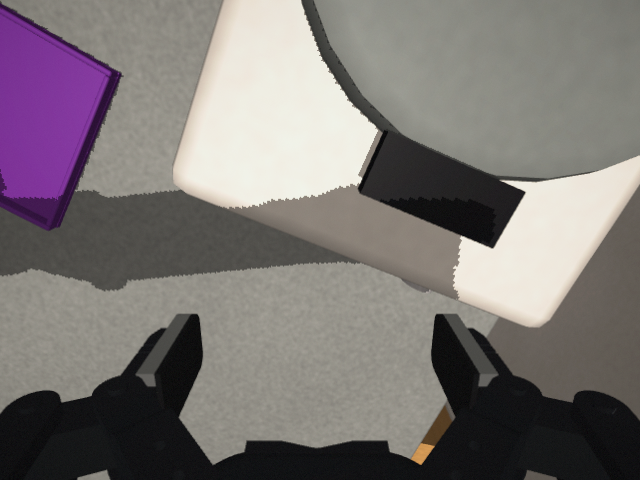

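```bash
python3 - <<'E'
from h import *
im,_=load('top0')
c=im[130:250,95:245]; cv2.imwrite('pics/top0_foam.png',cv2.resize(c,None,fx=5,fy=5,interpolation=cv2.INTER_CUBIC)[:,:,::-1])
c=im[145:265,245:395]; cv2.imwrite('pics/top0_tray.png',cv2.resize(c,None,fx=5,fy=5,interpolation=cv2.INTER_CUBIC)[:,:,::-1])
c=im[145:265,365:515]; cv2.imwrite('pics/top0_bal.png',cv2.resize(c,None,fx=5,fy=5,interpolation=cv2.INTER_CUBIC)[:,:,::-1])
im,_=load('scene0')
c=im[220:340,375:545]; cv2.imwrite('pics/scene0_foam.png',cv2.resize(c,None,fx=4.7,fy=4.7,interpolation=cv2.INTER_CUBIC)[:,:,::-1])
E
```

```text
(no output)
```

View pics/top0_foam.png

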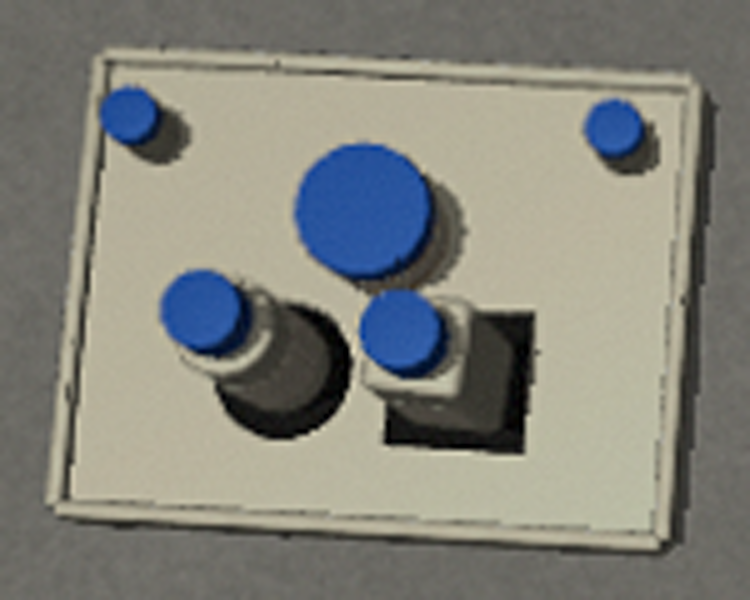

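View pics/top0_tray.png

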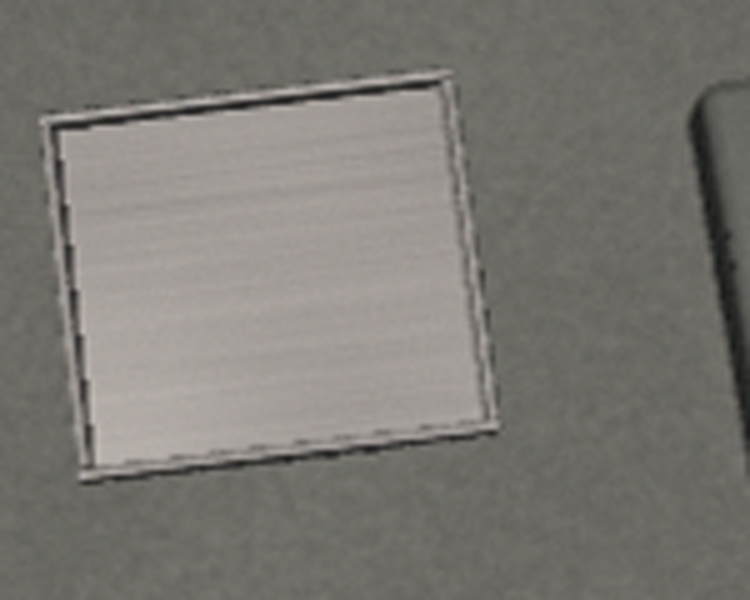

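View pics/top0_bal.png

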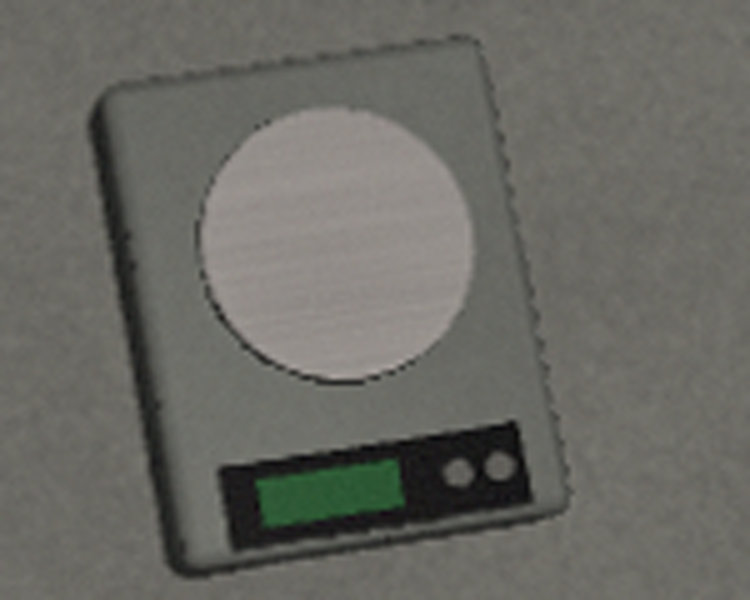

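View pics/scene0_foam.png

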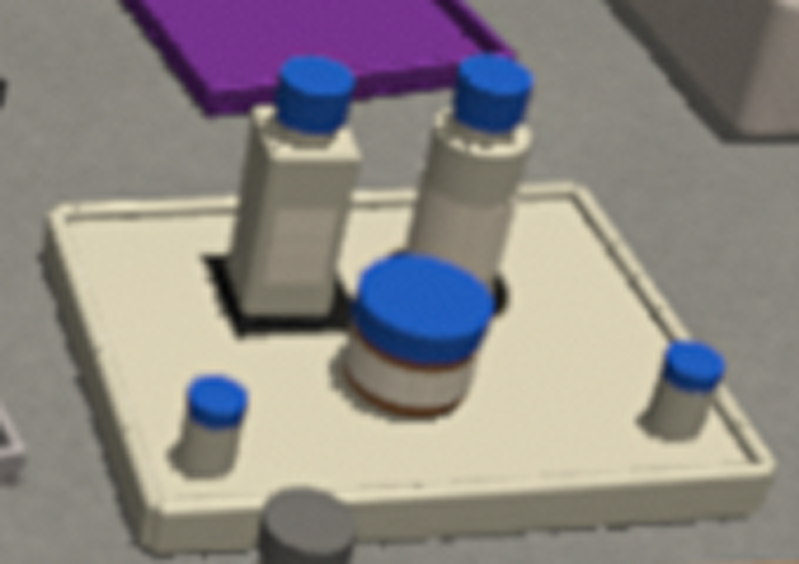

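```bash
cat > m.py <<'E'
from h import *
_,cal=load('top0')
def P(name,off,pts,z):
    uv=(np.array(pts,float)+.5)/5-.5+np.array(off)
    X=pix2world(cal,uv,z); print(name,np.round(X[:,:2],4).tolist()); return X[:,:2]
f=(95,130)
F=P('foam',f,[(98,52),(700,78),(664,548),(52,512)],.026)
print('sides',np.linalg.norm(F-np.roll(F,-1,0),axis=1),'c',F.mean(0))
v=F[1]-F[0]; print('yaw', np.degrees(np.arctan2(v[0],-v[1])))
S=P('sqmark',f,[(535,312),(523,455),(385,444)],.021); print(np.linalg.norm(np.diff(S,axis=0),axis=1),'c',(S[0]+S[2])/2)
R=P('rdmark R,B,L',f,[(350,365),(280,438),(217,390)],.021)
# circumcentre
A=2*(R[1:]-R[0]); b=(R[1:]**2).sum(1)-(R[0]**2).sum(); c=np.linalg.solve(A,b); print('c',c,'r',np.linalg.norm(R[0]-c))
P('caps sq,rd',f,[(402,332),(204,310)],.136)
J=P('jar c,l,r',f,[(364,210),(296,210),(432,210)],.066)
P('vials',f,[(131,115),(614,128)],.056)
t=(245,145)
T=P('tray',t,[(42,118),(450,71),(497,430),(82,482)],.018)
print('sides',np.linalg.norm(T-np.roll(T,-1,0),axis=1),'c',T.mean(0)); v=T[1]-T[0]; print('yaw', np.degrees(np.arctan2(v[0],-v[1])))
b=(365,145)
P('pan c l r t b',b,[(337,244),(200,240),(475,248),(335,106),(342,382)],.06)
E
python3 m.py
```

```text
foam [[0.6747, 0.3986], [0.6559, 0.136], [0.4523, 0.1519], [0.4732, 0.4127]]
sides [0.26326694 0.2042388  0.26167981 0.20192767] c [0.56404149 0.27477104]
yaw -4.07976470717931
sqmark [[0.5557, 0.2074], [0.494, 0.2123], [0.5, 0.2713]]
[0.0619417  0.05927954] c [0.52785905 0.23936157]
rdmark R,B,L [[0.5345, 0.2867], [0.5036, 0.3164], [0.525, 0.344]]
c [0.53279998 0.31586903] r 0.029198485619087108
caps sq,rd [[0.5237, 0.2368], [0.5341, 0.3137]]
jar c,l,r [[0.5904, 0.2701], [0.5911, 0.2985], [0.5897, 0.2419]]
vials [[0.6367, 0.3725], [0.6257, 0.1682]]
tray [[0.6063, 0.0974], [0.624, -0.0791], [0.4666, -0.0946], [0.448, 0.0819]]
sides [0.17739948 0.15813608 0.17743148 0.15905469] c [0.53624562 0.00140518]
yaw 5.728392094961624
pan c l r t b [[0.5354, -0.2772], [0.538, -0.2196], [0.5329, -0.3359], [0.5945, -0.2797], [0.4772, -0.2762]]
```

```bash
cat >> h.py <<'E'
from scipy.spatial.transform import Rotation as Ro
def down(a): # tool z down, tool y along world angle a (deg)
    a=np.radians(a); y=np.array([np.cos(a),np.sin(a),0]); z=np.array([0,0,-1.]); x=np.cross(y,z)
    return Ro.from_matrix(np.c_[x,y,z])
def yaw(R): y=R.as_matrix()[:,1]; return np.degrees(np.arctan2(y[1],y[0]))
def cur():
    o=monitor.get_obs(); return np.array(o['tcp_pos']),Ro.from_rotvec(o['orientation']),o
def plan(segs,p=None,R=None):
    """segs: list of (pos,yaw,nrows)"""
    p0,R0,o=cur()
    p=p0 if p is None else p; R=R0 if R is None else R
    out=[]
    for pos,a,n in segs:
        Rt=down(a); pos=np.array(pos,float); w=(R.inv()*Rt).as_rotvec(); pa=p.copy(); Ra=R
        for k in range(1,n+1):
            q=pa+(pos-pa)*k/n; Q=Ra*Ro.from_rotvec(w*k/n)
            l=np.round(R.inv().apply(q-p),4); d=np.round(np.degrees((R.inv()*Q).as_rotvec()),2)
            out.append((l.tolist(),d.tolist())); 
            R=R*Ro.from_rotvec(np.radians(d)); p=p+ (R*Ro.from_rotvec(np.radians(d)).inv()).apply(l)
    for l,d in out: print('{"linear":%s,"dr":%s}'%(l,[x+0 for x in d]), '!!' if np.abs(l).max()>.0625 or np.abs(d).max()>10.7 else '')
def st():
    p,R,o=cur(); print('t',round(o['clock'],2),'p',p.round(4),'yaw',round(yaw(R),1),'tilt',np.degrees(np.arccos(-R.as_matrix()[2,2])).round(2),'j',np.round(o['joints'],2),'F',np.round(o['contact_force'],1),'w',round(o['grip_width'],4))
E
python3 - <<'E'
from h import *
st()
p,R,o=cur(); cal=viewer.calibration('wrist')
c=-cal['R'].T@cal['t']; print('cam in tool',R.inv().apply(c-p),'axes',R.as_matrix().T@cal['R'].T)
plan([((.42,-.45,.33),-85,6),((.52,-.1,.33),-90,7),((.48,.25,.36),-94,7)])
E
```

```text
t 0.15 p [ 0.2582 -0.6232  0.2305] yaw -67.5 tilt 0.08 j [ 1.07  0.48  0.02  1.56 -0.01  1.11 -0.08] F [-0.2 -0.1 -0.5] w 0.0858
cam in tool [ 0.07820766 -0.00022077 -0.14352149] axes [[-3.67928411e-04 -9.50678693e-01 -3.10177188e-01]
 [ 9.99999825e-01 -4.93281234e-04  3.25696460e-04]
 [-4.62637271e-04 -3.10177014e-01  9.50678708e-01]]
{"linear":[0.036, -0.0164, -0.0166],"dr":[-0.01, 0.0, 2.92]} 
{"linear":[0.035, -0.0181, -0.0165],"dr":[-0.02, 0.01, 2.91]} 
{"linear":[0.0342, -0.02, -0.0166],"dr":[-0.01, 0.0, 2.92]} 
{"linear":[0.033, -0.0216, -0.0165],"dr":[-0.01, 0.0, 2.92]} 
{"linear":[0.0319, -0.0233, -0.0166],"dr":[-0.02, 0.01, 2.92]} 
{"linear":[0.0307, -0.0249, -0.0166],"dr":[-0.01, 0.0, 2.91]} 
{"linear":[0.0186, -0.0486, 0.0],"dr":[0.0, 0.0, 0.71]} 
{"linear":[0.018, -0.0487, 0.0],"dr":[0.0, 0.0, 0.72]} 
{"linear":[0.0174, -0.0491, 0.0],"dr":[0.0, 0.0, 0.71]} 
{"linear":[0.0167, -0.0492, 0.0],"dr":[0.0, 0.0, 0.72]} 
{"linear":[0.0162, -0.0494, 0.0],"dr":[0.0, 0.0, 0.71]} 
{"linear":[0.0155, -0.0496, 0.0],"dr":[0.0, 0.0, 0.72]} 
{"linear":[0.0149, -0.0498, 0.0],"dr":[0.0, 0.0, 0.71]} 
{"linear":[-0.0057, -0.05, -0.0043],"dr":[0.0, 0.0, 0.57]} 
{"linear":[-0.0062, -0.05, -0.0043],"dr":[0.0, 0.0, 0.57]} 
{"linear":[-0.0067, -0.0498, -0.0043],"dr":[0.0, 0.0, 0.58]} 
{"linear":[-0.0072, -0.0498, -0.0042],"dr":[0.0, 0.0, 0.57]} 
{"linear":[-0.0077, -0.0498, -0.0043],"dr":[0.0, 0.0, 0.57]} 
{"linear":[-0.0082, -0.0496, -0.0043],"dr":[0.0, 0.0, 0.57]} 
{"linear":[-0.0087, -0.0496, -0.0043],"dr":[0.0, 0.0, 0.57]}
```

```bash
python3 - <<'E'
from h import *
plan([((.40,-.45,.33),-45,6),((.50,-.1,.33),-20,7),((.53,.25,.36),-4,7)])
E
```

```text
{"linear":[0.0329, -0.0176, -0.0166],"dr":[-0.01, 0.0, -3.75]} 
{"linear":[0.034, -0.0155, -0.0165],"dr":[-0.02, 0.0, -3.75]} 
{"linear":[0.0349, -0.0132, -0.0166],"dr":[-0.01, 0.0, -3.75]} 
{"linear":[0.0356, -0.0109, -0.0165],"dr":[-0.01, -0.01, -3.75]} 
{"linear":[0.0364, -0.0085, -0.0166],"dr":[-0.02, 0.0, -3.75]} 
{"linear":[0.0368, -0.0061, -0.0166],"dr":[-0.01, 0.0, -3.75]} 
{"linear":[0.0455, -0.0252, 0.0],"dr":[0.0, 0.0, -3.57]} 
{"linear":[0.0469, -0.0224, 0.0],"dr":[0.0, 0.0, -3.57]} 
{"linear":[0.0482, -0.0194, 0.0],"dr":[0.0, 0.0, -3.57]} 
{"linear":[0.0494, -0.0164, 0.0],"dr":[0.0, 0.0, -3.57]} 
{"linear":[0.0503, -0.0132, 0.0],"dr":[0.0, 0.0, -3.57]} 
{"linear":[0.051, -0.0101, 0.0],"dr":[0.0, 0.0, -3.57]} 
{"linear":[0.0515, -0.0069, 0.0],"dr":[0.0, 0.0, -3.58]} 
{"linear":[0.0485, -0.0131, -0.0043],"dr":[0.0, 0.0, -2.29]} 
{"linear":[0.0489, -0.0111, -0.0043],"dr":[0.0, 0.0, -2.28]} 
{"linear":[0.0493, -0.0092, -0.0043],"dr":[0.0, 0.0, -2.29]} 
{"linear":[0.0497, -0.0072, -0.0042],"dr":[0.0, 0.0, -2.28]} 
{"linear":[0.0499, -0.0052, -0.0043],"dr":[0.0, 0.0, -2.29]} 
{"linear":[0.0501, -0.0032, -0.0043],"dr":[0.0, 0.0, -2.28]} 
{"linear":[0.0502, -0.0012, -0.0043],"dr":[0.0, 0.0, -2.29]}
```

Emit:
drive_tool(
  commands=[
    {"linear": [0.033, -0.018, -0.0166], "dr": [0, 0, -3.75], "jaw": 0},
    {"linear": [0.034, -0.0155, -0.0166], "dr": [0, 0, -3.75], "jaw": 0},
    {"linear": [0.035, -0.013, -0.0166], "dr": [0, 0, -3.75], "jaw": 0},
    {"linear": [0.0356, -0.011, -0.0166], "dr": [0, 0, -3.75], "jaw": 0},
    {"linear": [0.0364, -0.0085, -0.0166], "dr": [0, 0, -3.75], "jaw": 0},
    {"linear": [0.0368, -0.006, -0.0166], "dr": [0, 0, -3.75], "jaw": 0},
    {"linear": [0.0455, -0.025, 0], "dr": [0, 0, -3.6], "jaw": 0},
    {"linear": [0.047, -0.022, 0], "dr": [0, 0, -3.6], "jaw": 0},
  ],
)

```text
clock: 1.15
tcp_pos: [0.433, -0.3374, 0.335]
orientation: [-2.805, -1.414, 0.001]
contact_force: [0.8, -0.2, 0.7]
grip_width: 0.0855
```

Emit:
drive_tool(
  commands=[
    {"linear": [0.048, -0.0194, 0], "dr": [0, 0, -3.6], "jaw": 0},
    {"linear": [0.049, -0.0164, 0], "dr": [0, 0, -3.6], "jaw": 0},
    {"linear": [0.05, -0.013, 0], "dr": [0, 0, -3.6], "jaw": 0},
    {"linear": [0.051, -0.01, 0], "dr": [0, 0, -3.6], "jaw": 0},
    {"linear": [0.0515, -0.007, 0], "dr": [0, 0, -3.6], "jaw": 0},
  ],
)

```text
clock: 1.78
tcp_pos: [0.4968, -0.072, 0.3379]
orientation: [2.525, 1.861, 0.0]
contact_force: [0.1, -0.4, -0.6]
grip_width: 0.0853
```

```bash
python3 - <<'E'
from h import *
st()
plan([((.53,.25,.36),-4,8)])
E
```

```text
t 1.77 p [ 0.4968 -0.072   0.3379] yaw -17.2 tilt 0.28 j [ 0.43  0.13 -0.45  1.8   0.06  1.23 -0.34] F [ 0.1 -0.4 -0.6] w 0.0853
{"linear":[0.0397, -0.008, -0.0029],"dr":[0.03, 0.02, -1.65]} 
{"linear":[0.0398, -0.0068, -0.0029],"dr":[0.02, 0.03, -1.66]} 
{"linear":[0.0401, -0.0056, -0.0029],"dr":[0.03, 0.02, -1.65]} 
{"linear":[0.0402, -0.0045, -0.0028],"dr":[0.03, 0.02, -1.66]} 
{"linear":[0.0403, -0.0034, -0.0028],"dr":[0.02, 0.03, -1.65]} 
{"linear":[0.0404, -0.0021, -0.0028],"dr":[0.03, 0.02, -1.66]} 
{"linear":[0.0404, -0.001, -0.0028],"dr":[0.03, 0.02, -1.65]} 
{"linear":[0.0405, 0.0001, -0.0028],"dr":[0.02, 0.03, -1.65]}
```

Emit:
drive_tool(
  commands=[
    {"linear": [0.04, -0.008, -0.003], "dr": [0, 0, -1.7], "jaw": 0},
    {"linear": [0.04, -0.007, -0.003], "dr": [0, 0, -1.7], "jaw": 0},
    {"linear": [0.04, -0.0056, -0.003], "dr": [0, 0, -1.7], "jaw": 0},
    {"linear": [0.04, -0.0045, -0.003], "dr": [0, 0, -1.7], "jaw": 0},
    {"linear": [0.04, -0.0034, -0.003], "dr": [0, 0, -1.7], "jaw": 0},
    {"linear": [0.04, -0.002, -0.003], "dr": [0, 0, -1.7], "jaw": 0},
    {"linear": [0.04, -0.001, -0.003], "dr": [0, 0, -1.7], "jaw": 0},
    {"linear": [0.035, 0, -0.003], "dr": [0, 0, -1.7], "jaw": 0},
  ],
)

```text
clock: 2.78
tcp_pos: [0.5188, 0.2639, 0.3653]
orientation: [2.251, 2.173, 0.002]
contact_force: [0.4, 0.2, 1.0]
grip_width: 0.0855
```

Emit:
drive_tool(
  commands=[
    {"linear": [0, 0, 0], "dr": [0, 0, 0], "jaw": 0},
  ],
)

```text
clock: 2.9
tcp_pos: [0.5169, 0.2681, 0.3658]
orientation: [2.244, 2.183, 0.004]
contact_force: [-0.6, -0.2, 0.5]
grip_width: 0.0854
```

```bash
python3 - <<'E'
from h import *
st(); grab('wrist','w1')
E
```

```text
t 2.9 p [0.5169 0.2681 0.3658] yaw -1.6 tilt 0.67 j [-0.04  0.3  -0.69  1.57  0.2   1.34 -0.79] F [-0.6 -0.2  0.5] w 0.0854
```

View pics/w1.png

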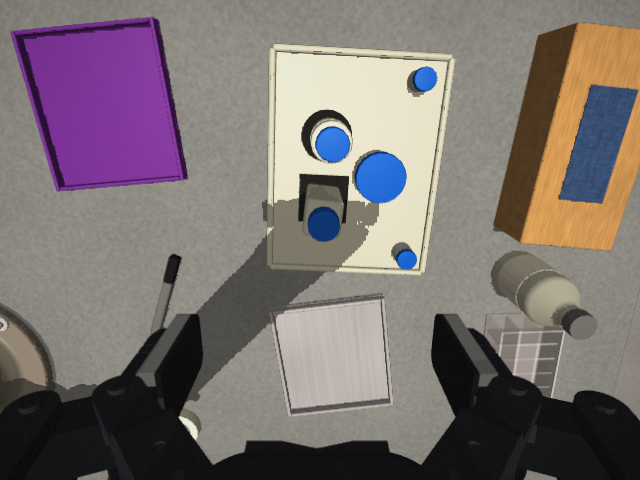

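```bash
python3 - <<'E'
from h import *
im,_=load('w1')
c=im[85:285,260:460]; cv2.imwrite('pics/w1_foam.png',cv2.resize(c,None,fx=3,fy=3,interpolation=cv2.INTER_CUBIC)[:,:,::-1])
E
```

```text
(no output)
```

View pics/w1_foam.png

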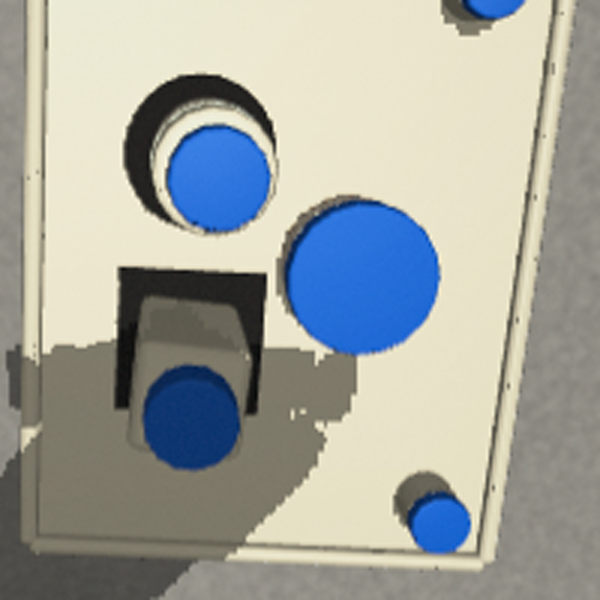

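```bash
cat > m2.py <<'E'
from h import *
_,cal=load('w1')
def P(name,pts,z):
    uv=(np.array(pts,float)+.5)/3-.5+np.array((260,85))
    X=pix2world(cal,uv,z)[:,:2]; print(name,np.round(X,4).tolist()); return X
def circ(R):
    A=2*(R[1:]-R[0]); b=(R[1:]**2).sum(1)-(R[0]**2).sum(); c=np.linalg.lstsq(A,b,rcond=None)[0]; return c.round(4),np.linalg.norm(R-c,axis=1).round(4)
P('sqcap',[(191,417)],.136); P('rdcap',[(218,179)],.136); P('jar',[(363,277)],.066)
print('rdcap',circ(P('r',[(166,179),(218,125),(270,175),(218,233)],.136)))
print('sqcap',circ(P('r',[(143,417),(191,364),(240,417),(191,470)],.136)))
print('jar',circ(P('r',[(287,277),(363,200),(440,277),(363,354)],.066)))
S=P('sqmark',[(119,267),(267,273),(257,414),(115,410)],.021); print(S.mean(0),np.linalg.norm(S-np.roll(S,-1,0),axis=1))
v=S[0]-S[3]; print('mark yaw',np.degrees(np.arctan2(-v[0],v[1])), np.degrees(np.arctan2((S[1]-S[0])[1],(S[1]-S[0])[0])))
print('rdmark',circ(P('r',[(124,150),(200,74),(273,135),(155,221)],.021)))
f=P('sqfoot',[(143,297),(238,306)],.020); print(np.degrees(np.arctan2((f[1]-f[0])[1],(f[1]-f[0])[0])),np.linalg.norm(f[1]-f[0]))
f=P('sqsh',[(136,345),(251,354)],.108); print(np.degrees(np.arctan2((f[1]-f[0])[1],(f[1]-f[0])[0])),np.linalg.norm(f[1]-f[0]))
def Q(name,pts,z):
    X=pix2world(cal,pts,z)[:,:2]; print(name,np.round(X,4).tolist()); return X
T=Q('tray',[(272,311),(382,294),(392,402),(290,415)],.018); print(T.mean(0))
E
python3 m2.py
```

```text
sqcap [[0.5236, 0.2395]]
rdcap [[0.5335, 0.3144]]
jar [[0.5898, 0.271]]
r [[0.5177, 0.3148], [0.5337, 0.3302], [0.5493, 0.3151], [0.5332, 0.2981]]
rdcap (array([0.5336, 0.3141]), array([0.0159, 0.016 , 0.0157, 0.016 ]))
r [[0.5081, 0.2399], [0.524, 0.257], [0.5394, 0.239], [0.5232, 0.2214]]
sqcap (array([0.5245, 0.2392]), array([0.0164, 0.0179, 0.0149, 0.0178]))
r [[0.5616, 0.2719], [0.5892, 0.2991], [0.6183, 0.2702], [0.5904, 0.2418]]
jar (array([0.59  , 0.2705]), array([0.0285, 0.0286, 0.0283, 0.0286]))
sqmark [[0.498, 0.2702], [0.558, 0.266], [0.5537, 0.2064], [0.4938, 0.21]]
[0.52586211 0.23816085] [0.06022472 0.05971683 0.05997769 0.06032257]
mark yaw -3.9801253093023186 -4.00931229739634
r [[0.5018, 0.3162], [0.5324, 0.3439], [0.5606, 0.3202], [0.5132, 0.2882]]
rdmark (array([0.5319, 0.3128]), array([0.0302, 0.031 , 0.0296, 0.0309]))
sqfoot [[0.5073, 0.2575], [0.5462, 0.2526]]
-7.15750831536013 0.039215772307602724
sqsh [[0.506, 0.2574], [0.5451, 0.2531]]
-6.2922148707746315 0.03937341392346668
tray [[0.4525, 0.0825], [0.6031, 0.1034], [0.6225, -0.0764], [0.4685, -0.0949]]
[0.53665581 0.00366756]
```

```bash
python3 - <<'E'
from h import *
st(); plan([((.524,.2375,.2),-6.7,4)])
E
```

```text
t 2.95 p [0.5174 0.2663 0.3657] yaw -1.7 tilt 0.72 j [-0.04  0.3  -0.69  1.57  0.2   1.34 -0.79] F [-0.4  0.3 -0.4] w 0.0852
{"linear":[-0.0068, 0.0014, 0.0415],"dr":[0.15, 0.1, 1.24]} 
{"linear":[-0.0069, 0.0017, 0.0415],"dr":[0.15, 0.1, 1.25]} 
{"linear":[-0.0069, 0.002, 0.0414],"dr":[0.15, 0.1, 1.24]} 
{"linear":[-0.0069, 0.0022, 0.0415],"dr":[0.15, 0.11, 1.25]}
```

Emit:
drive_tool(
  commands=[
    {"linear": [-0.007, 0.0014, 0.0415], "dr": [0.15, 0.1, 1.25], "jaw": 0},
    {"linear": [-0.007, 0.0017, 0.0415], "dr": [0.15, 0.1, 1.25], "jaw": 0},
    {"linear": [-0.007, 0.002, 0.0415], "dr": [0.15, 0.1, 1.25], "jaw": 0},
    {"linear": [-0.007, 0.0022, 0.0415], "dr": [0.15, 0.1, 1.25], "jaw": 0},
    {"linear": [0, 0, 0], "dr": [0, 0, 0], "jaw": 0},
  ],
)

```text
clock: 3.58
tcp_pos: [0.5248, 0.2305, 0.1978]
orientation: [2.35, 2.075, 0.001]
contact_force: [-0.1, 0.5, 0.7]
grip_width: 0.0856
```

```bash
python3 - <<'E'
from h import *
st(); plan([((.524,.2375,.16),-6.7,2)])
E
```

```text
t 3.58 p [0.5248 0.2305 0.1978] yaw -7.1 tilt 0.38 j [-0.03  0.41 -0.63  1.81  0.29  1.01 -0.9 ] F [-0.1  0.5  0.7] w 0.0856
{"linear":[0.0035, -0.0009, 0.0189],"dr":[0.15, 0.11, -0.22]} 
{"linear":[0.0035, -0.0009, 0.0189],"dr":[0.15, 0.12, -0.22]}
```

Emit:
drive_tool(
  commands=[
    {"linear": [0.0035, -0.0009, 0.019], "dr": [0.15, 0.1, -0.2], "jaw": 0},
    {"linear": [0.003, -0.0005, 0.019], "dr": [0.15, 0.1, -0.2], "jaw": 0},
    {"linear": [0, 0, 0], "dr": [0, 0, 0], "jaw": 0},
  ],
)

```text
clock: 3.95
tcp_pos: [0.5261, 0.2387, 0.1614]
orientation: [2.346, 2.087, 0.008]
contact_force: [0.9, 0.7, 0.5]
grip_width: 0.0854
```

```bash
python3 - <<'E'
from h import *
st(); plan([((.524,.2375,.075),-6.7,4)]); grab('wrist','w2')
E
```

```text
t 3.95 p [0.5261 0.2387 0.1614] yaw -6.7 tilt 0.31 j [-0.06  0.46 -0.62  1.83  0.33  0.94 -0.93] F [0.9 0.7 0.5] w 0.0854
{"linear":[-0.0004, -0.0006, 0.0216],"dr":[0.07, -0.04, 0.01]} 
{"linear":[-0.0004, -0.0006, 0.0216],"dr":[0.07, -0.03, 0.0]} 
{"linear":[-0.0004, -0.0005, 0.0216],"dr":[0.07, -0.04, 0.01]} 
{"linear":[-0.0004, -0.0005, 0.0216],"dr":[0.07, -0.03, 0.0]}
```

View pics/w2.png

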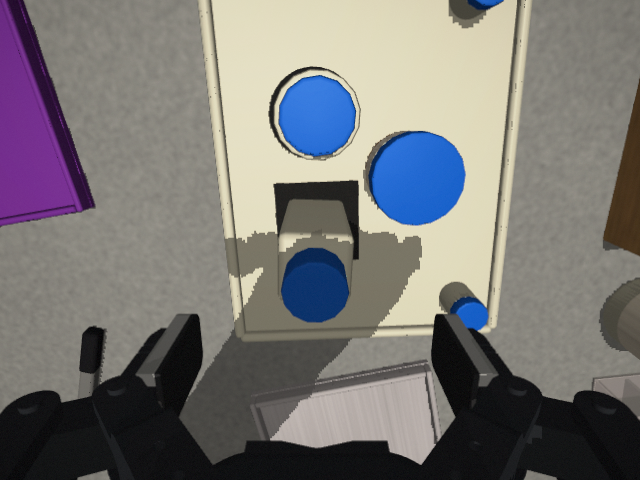

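Emit:
drive_tool(
  commands=[
    {"linear": [-0.0005, -0.0006, 0.0216], "dr": [0.07, 0, 0], "jaw": 0},
    {"linear": [-0.0005, -0.0006, 0.0216], "dr": [0.07, 0, 0], "jaw": 0},
    {"linear": [0, -0.0006, 0.0216], "dr": [0, 0, 0], "jaw": 0},
    {"linear": [0, 0, 0.02], "dr": [0, 0, 0], "jaw": 0},
    {"linear": [0, 0, 0], "dr": [0, 0, 0], "jaw": 0},
  ],
)

```text
clock: 4.62
tcp_pos: [0.5286, 0.2415, 0.0794]
orientation: [2.344, 2.087, 0.021]
contact_force: [-0.3, -0.0, 0.1]
grip_width: 0.0851
```

```bash
python3 - <<'E'
from h import *
st(); plan([((.524,.2375,.075),-6.7,1)])
E
```

```text
t 4.62 p [0.5286 0.2415 0.0794] yaw -6.6 tilt 0.77 j [-0.11  0.57 -0.56  1.89  0.42  0.79 -1.01] F [-0.3 -0.   0.1] w 0.0851
{"linear":[-0.0046, -0.0042, 0.0043],"dr":[0.62, -0.45, 0.08]}
```

Emit:
drive_tool(
  commands=[
    {"linear": [-0.0045, -0.004, 0.004], "dr": [0.6, -0.45, 0.1], "jaw": 0},
    {"linear": [0, 0, 0], "dr": [0, 0, 0], "jaw": 0},
  ],
)

```text
clock: 4.88
tcp_pos: [0.5248, 0.2379, 0.0764]
orientation: [2.348, 2.087, 0.002]
contact_force: [0.1, 1.0, -0.1]
grip_width: 0.0851
```

Emit:
drive_tool(
  commands=[
    {"linear": [0, 0, 0], "dr": [0, 0, 0], "jaw": 1},
    {"linear": [0, 0, 0], "dr": [0, 0, 0], "jaw": 1},
    {"linear": [0, 0, 0], "dr": [0, 0, 0], "jaw": 1},
    {"linear": [0, 0, 0], "dr": [0, 0, 0], "jaw": 1},
  ],
  force=50,
)

```text
clock: 5.38
tcp_pos: [0.5256, 0.2384, 0.078]
orientation: [2.347, 2.086, 0.006]
contact_force: [0.3, -0.2, -0.7]
grip_width: 0.0395
```

```bash
python3 - <<'E'
from h import *
st(); grab('wrist','w3');
E
```

```text
t 5.38 p [0.5256 0.2384 0.078 ] yaw -6.7 tilt 0.24 j [-0.1   0.57 -0.56  1.89  0.42  0.8  -1.01] F [ 0.3 -0.2 -0.7] w 0.0395
```

View pics/w3.png

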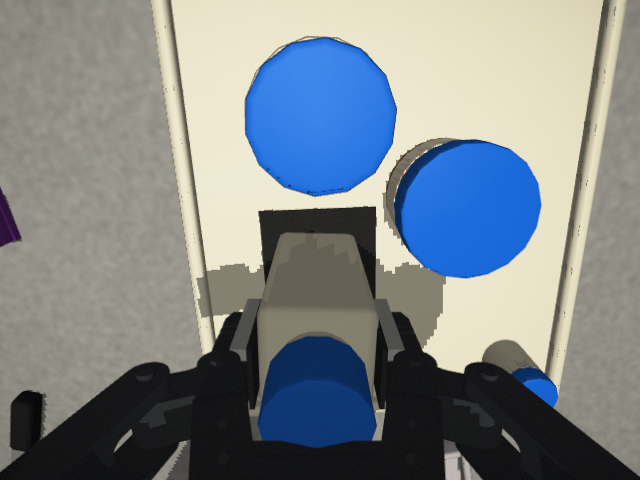

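```bash
python3 - <<'E'
from h import *
plan([((.525,.2375,.138),-6.7,2),((.5404,-.0373,.14),2,8)])
E
```

```text
{"linear":[-0.0004, -0.0002, -0.03],"dr":[0.1, -0.05, -0.02]} 
{"linear":[-0.0004, -0.0002, -0.03],"dr":[0.11, -0.06, -0.03]} 
{"linear":[-0.0339, 0.0059, -0.0003],"dr":[0.0, 0.0, -1.09]} 
{"linear":[-0.034, 0.0053, -0.0002],"dr":[0.0, 0.0, -1.08]} 
{"linear":[-0.0341, 0.0046, -0.0003],"dr":[0.0, 0.0, -1.09]} 
{"linear":[-0.0342, 0.004, -0.0002],"dr":[0.0, 0.0, -1.09]} 
{"linear":[-0.0342, 0.0034, -0.0003],"dr":[0.0, 0.0, -1.09]} 
{"linear":[-0.0343, 0.0026, -0.0002],"dr":[0.0, 0.0, -1.08]} 
{"linear":[-0.0344, 0.0021, -0.0003],"dr":[0.0, 0.0, -1.09]} 
{"linear":[-0.0344, 0.0014, -0.0002],"dr":[0.0, 0.0, -1.09]}
```

Emit:
drive_tool(
  commands=[
    {"linear": [-0.0004, 0, -0.03], "dr": [0.1, 0, 0], "jaw": 1},
    {"linear": [-0.0004, 0, -0.032], "dr": [0.1, 0, 0], "jaw": 1},
    {"linear": [0, 0, 0], "dr": [0, 0, 0], "jaw": 1},
    {"linear": [-0.02, 0.0035, 0], "dr": [0, 0, -0.5], "jaw": 1},
    {"linear": [-0.034, 0.0055, 0], "dr": [0, 0, -1.1], "jaw": 1},
    {"linear": [-0.034, 0.005, 0], "dr": [0, 0, -1.1], "jaw": 1},
    {"linear": [-0.034, 0.0045, 0], "dr": [0, 0, -1.1], "jaw": 1},
    {"linear": [-0.034, 0.004, 0], "dr": [0, 0, -1.1], "jaw": 1},
  ],
)

```text
clock: 6.42
tcp_pos: [0.5304, 0.0774, 0.1341]
orientation: [-2.241, -2.191, 0.01]
contact_force: [0.4, -0.5, -1.2]
grip_width: 0.0395
```

```bash
python3 - <<'E'
from h import *
st();plan([((.5404,-.0373,.14),2,4)])
E
```

```text
t 6.42 p [0.5304 0.0774 0.1341] yaw -1.3 tilt 0.55 j [ 0.23  0.44 -0.62  1.94  0.33  0.87 -0.57] F [ 0.4 -0.5 -1.2] w 0.0395
{"linear":[-0.0286, 0.0031, -0.0015],"dr":[-0.14, -0.01, -0.82]} 
{"linear":[-0.0287, 0.0027, -0.0015],"dr":[-0.13, -0.01, -0.82]} 
{"linear":[-0.0287, 0.0024, -0.0015],"dr":[-0.14, -0.01, -0.83]} 
{"linear":[-0.0287, 0.0019, -0.0015],"dr":[-0.13, -0.02, -0.82]}
```

Emit:
drive_tool(
  commands=[
    {"linear": [-0.0285, 0.003, -0.001], "dr": [-0.14, 0, -0.8], "jaw": 1},
    {"linear": [-0.0285, 0.0027, -0.001], "dr": [-0.14, 0, -0.8], "jaw": 1},
    {"linear": [-0.0285, 0.0024, -0.001], "dr": [-0.14, 0, -0.8], "jaw": 1},
    {"linear": [-0.022, 0.002, -0.001], "dr": [-0.14, 0, -0.8], "jaw": 1},
    {"linear": [0, 0, 0], "dr": [0, 0, 0], "jaw": 1},
  ],
)

```text
clock: 7.05
tcp_pos: [0.5358, -0.0384, 0.1309]
orientation: [-2.184, -2.249, 0.012]
contact_force: [0.1, 0.0, -1.3]
grip_width: 0.0393
```

```bash
python3 - <<'E'
from h import *
st();plan([((.5404,-.0373,.067),2,4)])
E
```

```text
t 7.05 p [ 0.5358 -0.0384  0.1309] yaw 1.7 tilt 0.58 j [ 0.43  0.45 -0.6   1.94  0.33  0.86 -0.31] F [ 0.1  0.  -1.3] w 0.0393
{"linear":[0.0003, 0.0013, 0.0159],"dr":[-0.14, 0.01, -0.08]} 
{"linear":[0.0002, 0.0013, 0.016],"dr":[-0.15, 0.01, -0.07]} 
{"linear":[0.0002, 0.0013, 0.016],"dr":[-0.14, 0.0, -0.08]} 
{"linear":[0.0003, 0.0012, 0.0159],"dr":[-0.15, 0.01, -0.07]}
```

Emit:
drive_tool(
  commands=[
    {"linear": [0.0002, 0.0013, 0.016], "dr": [-0.15, 0, 0], "jaw": 1},
    {"linear": [0.0002, 0.0013, 0.016], "dr": [-0.15, 0, 0], "jaw": 1},
    {"linear": [0.0002, 0.0013, 0.016], "dr": [-0.15, 0, 0], "jaw": 1},
    {"linear": [0, 0.001, 0.014], "dr": [-0.15, 0, 0], "jaw": 1},
    {"linear": [0, 0, 0], "dr": [0, 0, 0], "jaw": 1},
  ],
)

```text
clock: 7.68
tcp_pos: [0.5392, -0.0335, 0.0622]
orientation: [-2.181, -2.258, 0.0]
contact_force: [-1.6, -2.3, 5.9]
grip_width: 0.0394
```

```bash
python3 - <<'E'
from h import *
st();plan([((.5404,-.0373,.065),2,1)])
E
```

```text
t 7.67 p [ 0.5392 -0.0335  0.0622] yaw 2.0 tilt 0.12 j [ 0.38  0.54 -0.55  1.98  0.41  0.73 -0.38] F [-1.6 -2.3  5.9] w 0.0394
{"linear":[-0.0038, 0.0011, -0.0028],"dr":[-0.09, -0.09, -0.02]}
```

Emit:
drive_tool(
  commands=[
    {"linear": [0, 0, 0], "dr": [0, 0, 0], "jaw": 0},
    {"linear": [0, 0, 0], "dr": [0, 0, 0], "jaw": 0},
    {"linear": [0, 0, 0], "dr": [0, 0, 0], "jaw": 0},
    {"linear": [0, 0, 0], "dr": [0, 0, 0], "jaw": 0},
  ],
)

```text
clock: 8.18
tcp_pos: [0.5398, -0.033, 0.0622]
orientation: [-2.181, -2.259, -0.002]
contact_force: [0.2, -0.4, 0.9]
grip_width: 0.0854
```

```bash
python3 - <<'E'
from h import *
st();grab('wrist','w4'); plan([((.54,-.034,.18),2,3),((.534,.3137,.18),0,8)])
E
```

```text
t 8.18 p [ 0.5398 -0.033   0.0622] yaw 2.0 tilt 0.1 j [ 0.38  0.55 -0.55  1.98  0.42  0.73 -0.39] F [ 0.2 -0.4  0.9] w 0.0854
{"linear":[-0.0003, 0.0001, -0.0393],"dr":[-0.01, -0.03, 0.0]} 
{"linear":[-0.0003, 0.0, -0.0392],"dr":[0.0, -0.04, 0.0]} 
{"linear":[-0.0003, 0.0001, -0.0393],"dr":[-0.01, -0.03, 0.01]} 
{"linear":[0.0435, 0.0008, 0.0],"dr":[0.0, 0.0, 0.25]} 
{"linear":[0.0434, 0.0005, 0.0],"dr":[0.0, 0.0, 0.25]} 
{"linear":[0.0435, 0.0004, 0.0],"dr":[0.0, 0.0, 0.25]} 
{"linear":[0.0435, 0.0002, 0.0],"dr":[0.0, 0.0, 0.25]} 
{"linear":[0.0434, 0.0, 0.0],"dr":[0.0, 0.0, 0.25]} 
{"linear":[0.0435, -0.0002, 0.0],"dr":[0.0, 0.0, 0.25]} 
{"linear":[0.0435, -0.0004, 0.0],"dr":[0.0, 0.0, 0.25]} 
{"linear":[0.0434, -0.0005, 0.0],"dr":[0.0, 0.0, 0.25]}
```

View pics/w4.png

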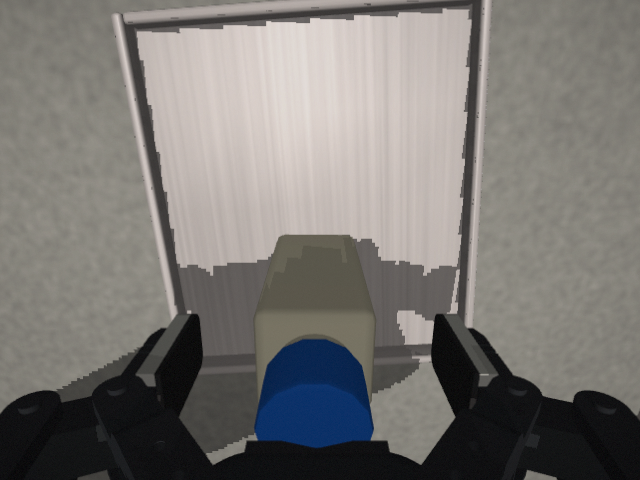

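Emit:
drive_tool(
  commands=[
    {"linear": [0, 0, -0.04], "dr": [0, 0, 0], "jaw": 0},
    {"linear": [0, 0, -0.04], "dr": [0, 0, 0], "jaw": 0},
    {"linear": [0, 0, -0.045], "dr": [0, 0, 0], "jaw": 0},
    {"linear": [0.03, 0, 0], "dr": [0, 0, 0.2], "jaw": 0},
    {"linear": [0.044, 0, 0], "dr": [0, 0, 0.3], "jaw": 0},
    {"linear": [0.044, 0, 0], "dr": [0, 0, 0.3], "jaw": 0},
    {"linear": [0.044, 0, 0], "dr": [0, 0, 0.3], "jaw": 0},
    {"linear": [0.044, 0, 0], "dr": [0, 0, 0.3], "jaw": 0},
  ],
)

```text
clock: 9.22
tcp_pos: [0.5365, 0.1727, 0.1925]
orientation: [2.222, 2.219, 0.002]
contact_force: [0.4, 0.1, -0.4]
grip_width: 0.0853
```

```bash
python3 - <<'E'
from h import *
st(); plan([((.534,.314,.17),-2,4)])
E
```

```text
t 9.22 p [0.5365 0.1727 0.1925] yaw -0.1 tilt 0.13 j [ 0.11  0.42 -0.68  1.83  0.31  1.   -0.7 ] F [ 0.4  0.1 -0.4] w 0.0853
{"linear":[0.0353, -0.0007, 0.0056],"dr":[0.03, 0.0, 0.48]} 
{"linear":[0.0353, -0.001, 0.0056],"dr":[0.04, 0.01, 0.48]} 
{"linear":[0.0353, -0.0013, 0.0057],"dr":[0.03, 0.0, 0.48]} 
{"linear":[0.0353, -0.0015, 0.0056],"dr":[0.03, 0.0, 0.48]}
```

Emit:
drive_tool(
  commands=[
    {"linear": [0.035, -0.0007, 0.0056], "dr": [0, 0, 0.5], "jaw": 0},
    {"linear": [0.035, -0.001, 0.0056], "dr": [0, 0, 0.5], "jaw": 0},
    {"linear": [0.035, -0.001, 0.0056], "dr": [0, 0, 0.5], "jaw": 0},
    {"linear": [0.028, -0.001, 0.0056], "dr": [0, 0, 0.5], "jaw": 0},
    {"linear": [0, 0, 0], "dr": [0, 0, 0], "jaw": 0},
  ],
)

```text
clock: 9.85
tcp_pos: [0.533, 0.3144, 0.1702]
orientation: [2.256, 2.185, 0.006]
contact_force: [-0.9, -0.1, -0.1]
grip_width: 0.0854
```

```bash
python3 - <<'E'
from h import *
st(); plan([((.534,.314,.078),-2,5)])
E
```

```text
t 9.85 p [0.533  0.3144 0.1702] yaw -1.8 tilt 0.22 j [-0.15  0.53 -0.66  1.72  0.37  1.02 -0.98] F [-0.9 -0.1 -0.1] w 0.0854
{"linear":[-0.0001, 0.0002, 0.0184],"dr":[0.04, -0.02, 0.03]} 
{"linear":[-0.0001, 0.0001, 0.0185],"dr":[0.03, -0.03, 0.04]} 
{"linear":[-0.0001, 0.0002, 0.0184],"dr":[0.04, -0.02, 0.03]} 
{"linear":[-0.0001, 0.0002, 0.0184],"dr":[0.04, -0.03, 0.04]} 
{"linear":[-0.0001, 0.0002, 0.0185],"dr":[0.03, -0.02, 0.03]}
```

Emit:
drive_tool(
  commands=[
    {"linear": [-0.0007, -0.0003, 0.0184], "dr": [0.1, 0, 0], "jaw": 0},
    {"linear": [-0.0007, -0.0003, 0.0184], "dr": [0.1, -0.05, 0], "jaw": 0},
    {"linear": [-0.0007, -0.0003, 0.0184], "dr": [0.1, -0.05, 0], "jaw": 0},
    {"linear": [-0.0007, -0.0003, 0.0184], "dr": [0.1, -0.05, 0], "jaw": 0},
    {"linear": [-0.0005, -0.0003, 0.016], "dr": [0.1, -0.05, 0], "jaw": 0},
    {"linear": [0, 0, 0], "dr": [0, 0, 0], "jaw": 0},
  ],
)

```text
clock: 10.6
tcp_pos: [0.5317, 0.3051, 0.0724]
orientation: [-2.261, -2.179, 0.016]
contact_force: [-0.7, -0.1, 0.4]
grip_width: 0.0855
```

```bash
python3 - <<'E'
from h import *
st(); plan([((.534,.314,.077),-2,1)])
E
```

```text
t 10.6 p [0.5317 0.3051 0.0724] yaw -2.1 tilt 0.59 j [-0.18  0.64 -0.6   1.79  0.46  0.86 -1.04] F [-0.7 -0.1  0.4] w 0.0855
{"linear":[0.0089, 0.0019, -0.0047],"dr":[-0.47, 0.36, -0.11]}
```

Emit:
drive_tool(
  commands=[
    {"linear": [0.009, 0.002, -0.0045], "dr": [-0.45, 0.35, -0.1], "jaw": 0},
    {"linear": [0, 0, 0], "dr": [0, 0, 0], "jaw": 0},
  ],
)

```text
clock: 10.85
tcp_pos: [0.5348, 0.3158, 0.0781]
orientation: [-2.259, -2.183, -0.004]
contact_force: [-0.3, -0.4, -0.7]
grip_width: 0.0852
```

```bash
python3 - <<'E'
from h import *
st(); grab('wrist','w5'); plan([((.534,.314,.077),-2,1)])
E
```

```text
t 10.85 p [0.5348 0.3158 0.0781] yaw -2.0 tilt 0.15 j [-0.19  0.64 -0.6   1.78  0.46  0.86 -1.05] F [-0.3 -0.4 -0.7] w 0.0852
{"linear":[-0.0012, -0.0008, 0.001],"dr":[0.08, -0.07, -0.01]}
```

View pics/w5.png

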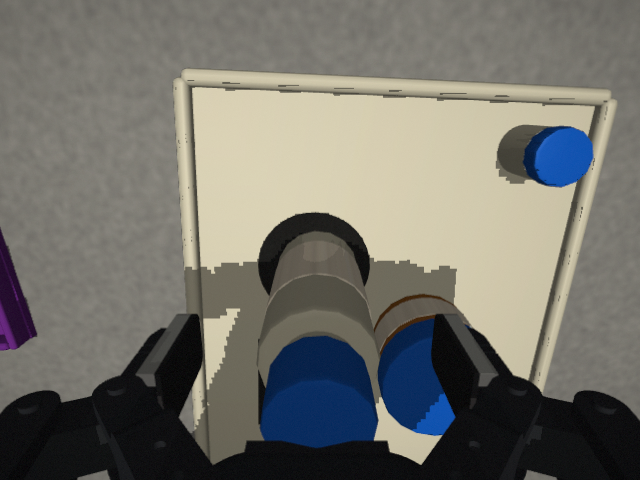

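Emit:
drive_tool(
  commands=[
    {"linear": [0, 0, 0], "dr": [0, 0, 0], "jaw": 1},
    {"linear": [0, 0, 0], "dr": [0, 0, 0], "jaw": 1},
    {"linear": [0, 0, 0], "dr": [0, 0, 0], "jaw": 1},
    {"linear": [0, 0, 0], "dr": [0, 0, 0], "jaw": 1},
  ],
  force=50,
)

```text
clock: 11.4
tcp_pos: [0.5354, 0.3154, 0.0792]
orientation: [2.259, 2.181, 0.006]
contact_force: [-0.7, -0.5, -0.7]
grip_width: 0.0402
```

```bash
python3 - <<'E'
from h import *
st();  plan([((.534,.314,.16),-2,3),((.5324,.0423,.155),2,8)])
E
```

```text
t 11.4 p [0.5354 0.3154 0.0792] yaw -2.0 tilt 0.22 j [-0.19  0.64 -0.6   1.78  0.46  0.87 -1.05] F [-0.7 -0.5 -0.7] w 0.0402
{"linear":[-0.0004, -0.0004, -0.0269],"dr":[0.06, -0.04, -0.01]} 
{"linear":[-0.0005, -0.0004, -0.027],"dr":[0.07, -0.04, 0.0]} 
{"linear":[-0.0004, -0.0004, -0.0269],"dr":[0.06, -0.03, -0.01]} 
{"linear":[-0.034, 0.001, 0.0006],"dr":[0.0, 0.0, -0.5]} 
{"linear":[-0.0339, 0.0007, 0.0006],"dr":[0.0, 0.0, -0.5]} 
{"linear":[-0.034, 0.0004, 0.0007],"dr":[0.0, 0.0, -0.5]} 
{"linear":[-0.0339, 0.0001, 0.0006],"dr":[0.0, 0.0, -0.5]} 
{"linear":[-0.034, -0.0002, 0.0006],"dr":[0.0, 0.0, -0.5]} 
{"linear":[-0.034, -0.0005, 0.0006],"dr":[0.0, 0.0, -0.5]} 
{"linear":[-0.0339, -0.0008, 0.0007],"dr":[0.0, 0.0, -0.5]} 
{"linear":[-0.034, -0.0011, 0.0006],"dr":[0.0, 0.0, -0.5]}
```

Emit:
drive_tool(
  commands=[
    {"linear": [0, 0, -0.027], "dr": [0, 0, 0], "jaw": 1},
    {"linear": [0, 0, -0.027], "dr": [0, 0, 0], "jaw": 1},
    {"linear": [0, 0, -0.027], "dr": [0, 0, 0], "jaw": 1},
    {"linear": [0, 0, 0], "dr": [0, 0, 0], "jaw": 1},
    {"linear": [-0.02, 0, 0], "dr": [0, 0, -0.3], "jaw": 1},
    {"linear": [-0.034, 0, 0], "dr": [0, 0, -0.5], "jaw": 1},
    {"linear": [-0.034, 0, 0], "dr": [0, 0, -0.5], "jaw": 1},
    {"linear": [-0.034, 0, 0], "dr": [0, 0, -0.5], "jaw": 1},
  ],
)

```text
clock: 12.4
tcp_pos: [0.5275, 0.1847, 0.1547]
orientation: [-2.219, -2.22, 0.015]
contact_force: [-0.1, 0.2, -0.5]
grip_width: 0.0407
```

```bash
python3 - <<'E'
from h import *
st();  grab('wrist','w6'); plan([((.5324,.044,.14),2,5)])
E
```

```text
t 12.4 p [0.5275 0.1847 0.1547] yaw 0.0 tilt 0.55 j [ 0.08  0.46 -0.67  1.87  0.35  0.94 -0.76] F [-0.1  0.2 -0.5] w 0.0407
{"linear":[-0.0268, 0.0011, 0.003],"dr":[-0.12, 0.12, -0.46]} 
{"linear":[-0.0268, 0.0009, 0.003],"dr":[-0.12, 0.11, -0.45]} 
{"linear":[-0.0268, 0.0006, 0.0029],"dr":[-0.12, 0.12, -0.46]} 
{"linear":[-0.0268, 0.0004, 0.0029],"dr":[-0.11, 0.11, -0.45]} 
{"linear":[-0.0268, 0.0003, 0.0028],"dr":[-0.12, 0.12, -0.46]}
```

View pics/w6.png

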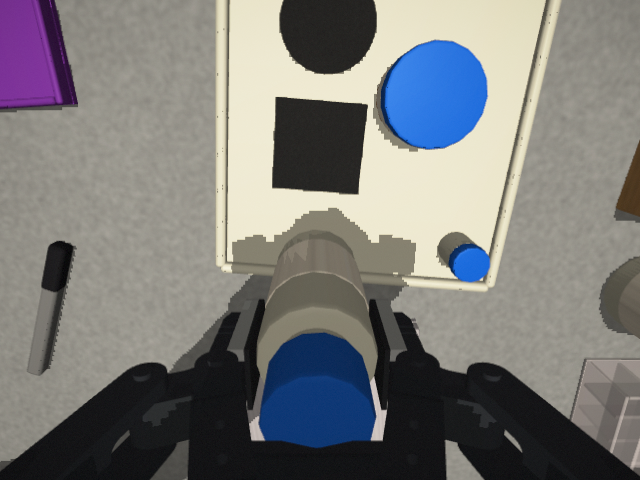

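Emit:
drive_tool(
  commands=[
    {"linear": [-0.027, 0.001, 0], "dr": [-0.12, 0.1, -0.4], "jaw": 1},
    {"linear": [-0.027, 0.001, 0], "dr": [-0.12, 0.1, -0.4], "jaw": 1},
    {"linear": [-0.027, 0.001, 0], "dr": [-0.12, 0.1, -0.4], "jaw": 1},
    {"linear": [-0.027, 0.001, 0.003], "dr": [-0.12, 0.1, -0.4], "jaw": 1},
    {"linear": [-0.015, 0, 0.003], "dr": [-0.1, 0.1, -0.4], "jaw": 1},
    {"linear": [0, 0, 0], "dr": [0, 0, 0], "jaw": 1},
  ],
)

```text
clock: 13.2
tcp_pos: [0.526, 0.0403, 0.1412]
orientation: [-2.193, -2.244, 0.022]
contact_force: [-0.6, 0.4, -2.0]
grip_width: 0.0406
```

```bash
python3 - <<'E'
from h import *
st();  plan([((.5324,.044,.068),2,5)])
E
```

```text
t 13.2 p [0.526  0.0403 0.1412] yaw 1.3 tilt 0.85 j [ 0.33  0.43 -0.65  1.95  0.34  0.89 -0.48] F [-0.6  0.4 -2. ] w 0.0406
{"linear":[0.0008, 0.0015, 0.0146],"dr":[-0.15, 0.08, -0.14]} 
{"linear":[0.0008, 0.0015, 0.0146],"dr":[-0.15, 0.07, -0.13]} 
{"linear":[0.0008, 0.0014, 0.0147],"dr":[-0.16, 0.08, -0.14]} 
{"linear":[0.0007, 0.0014, 0.0146],"dr":[-0.15, 0.08, -0.14]} 
{"linear":[0.0007, 0.0013, 0.0146],"dr":[-0.15, 0.07, -0.14]}
```

Emit:
drive_tool(
  commands=[
    {"linear": [0.0008, 0.0015, 0.0146], "dr": [-0.2, 0.1, -0.1], "jaw": 1},
    {"linear": [0.0008, 0.0015, 0.0146], "dr": [-0.2, 0.1, -0.1], "jaw": 1},
    {"linear": [0.0008, 0.0015, 0.0146], "dr": [-0.2, 0.1, -0.1], "jaw": 1},
    {"linear": [0.0008, 0.0015, 0.013], "dr": [-0.2, 0.1, -0.1], "jaw": 1},
    {"linear": [0, 0.0014, 0.01], "dr": [-0.1, 0, 0], "jaw": 1},
    {"linear": [0, 0, 0], "dr": [0, 0, 0], "jaw": 1},
  ],
)

```text
clock: 13.95
tcp_pos: [0.5322, 0.048, 0.0684]
orientation: [-2.18, -2.26, -0.005]
contact_force: [-0.7, 0.1, -0.9]
grip_width: 0.0406
```

```bash
python3 - <<'E'
from h import *
st();  plan([((.5324,.044,.065),2,1)])
E
```

```text
t 13.95 p [0.5322 0.048  0.0684] yaw 2.1 tilt 0.2 j [ 0.27  0.54 -0.6   1.99  0.44  0.74 -0.56] F [-0.7  0.1 -0.9] w 0.0406
{"linear":[-0.0041, 0.0, 0.0034],"dr":[0.09, -0.18, 0.06]}
```

Expect contact at about z 0.064.

Emit:
drive_tool(
  commands=[
    {"linear": [-0.003, 0, 0.002], "dr": [0.1, -0.15, 0], "jaw": 1},
    {"linear": [-0.001, 0, 0.002], "dr": [0, 0, 0], "jaw": 1},
    {"linear": [0, 0, 0], "dr": [0, 0, 0], "jaw": 1},
  ],
)

```text
clock: 14.32
tcp_pos: [0.5332, 0.0437, 0.065]
orientation: [2.181, 2.26, 0.002]
contact_force: [1.0, 0.0, -1.2]
grip_width: 0.0405
```

```bash
python3 - <<'E'
from h import *
st()
E
```

```text
t 14.32 p [0.5332 0.0437 0.065 ] yaw 2.0 tilt 0.09 j [ 0.27  0.54 -0.59  1.99  0.44  0.74 -0.56] F [ 1.   0.  -1.2] w 0.0405
```

Emit:
drive_tool(
  commands=[
    {"linear": [0, 0, 0.0015], "dr": [0, 0, 0], "jaw": 1},
    {"linear": [0, 0, 0.001], "dr": [0, 0, 0], "jaw": 1},
    {"linear": [0, 0, 0], "dr": [0, 0, 0], "jaw": 1},
  ],
)

```text
clock: 14.7
tcp_pos: [0.5338, 0.0437, 0.0644]
orientation: [2.18, 2.258, 0.002]
contact_force: [-0.2, 0.3, -1.9]
grip_width: 0.0408
```

Emit:
drive_tool(
  commands=[
    {"linear": [0, 0, 0.002], "dr": [0, 0, 0], "jaw": 1},
    {"linear": [0, 0, 0.001], "dr": [0, 0, 0], "jaw": 1},
    {"linear": [0, 0, 0], "dr": [0, 0, 0], "jaw": 1},
  ],
)

```text
clock: 15.08
tcp_pos: [0.5342, 0.0437, 0.0643]
orientation: [2.179, 2.256, 0.001]
contact_force: [0.1, -0.3, -1.7]
grip_width: 0.0408
```

Emit:
drive_tool(
  commands=[
    {"linear": [0, 0, 0.003], "dr": [0, 0, 0], "jaw": 1},
    {"linear": [0, 0, 0.002], "dr": [0, 0, 0], "jaw": 1},
  ],
)

```text
clock: 15.32
tcp_pos: [0.5346, 0.0435, 0.064]
orientation: [2.177, 2.253, -0.003]
contact_force: [-9.3, -1.1, 24.5]
grip_width: 0.041
```

Emit:
drive_tool(
  commands=[
    {"linear": [0, 0, -0.0008], "dr": [0, 0, 0], "jaw": 1},
    {"linear": [0, 0, 0], "dr": [0, 0, 0], "jaw": 1},
  ],
)

```text
clock: 15.58
tcp_pos: [0.5349, 0.0436, 0.0651]
orientation: [2.177, 2.253, -0.002]
contact_force: [-0.5, -0.1, -1.0]
grip_width: 0.0404
```

Emit:
drive_tool(
  commands=[
    {"linear": [0, 0, 0.001], "dr": [0, 0, 0], "jaw": 1},
    {"linear": [0, 0, 0], "dr": [0, 0, 0], "jaw": 0},
    {"linear": [0, 0, 0], "dr": [0, 0, 0], "jaw": 0},
    {"linear": [0, 0, 0], "dr": [0, 0, 0], "jaw": 0},
    {"linear": [0, 0, 0], "dr": [0, 0, 0], "jaw": 0},
  ],
)

```text
clock: 16.2
tcp_pos: [0.5351, 0.0433, 0.0633]
orientation: [2.178, 2.253, -0.003]
contact_force: [-0.7, -0.0, 0.7]
grip_width: 0.0852
```

```bash
python3 - <<'E'
from h import *
st(); grab('wrist','w7'); grab('top','top7'); plan([((.535,.0437,.19),2,3),((.545,.18,.24),-30,4)])
E
```

```text
t 16.2 p [0.5351 0.0433 0.0633] yaw 1.9 tilt 0.5 j [ 0.26  0.54 -0.58  1.99  0.45  0.73 -0.57] F [-0.7 -0.   0.7] w 0.0852
{"linear":[-0.0002, 0.0002, -0.0422],"dr":[0.09, 0.14, -0.02]} 
{"linear":[-0.0001, 0.0, -0.0422],"dr":[0.1, 0.14, -0.02]} 
{"linear":[0.0001, 0.0001, -0.0422],"dr":[0.09, 0.14, -0.02]} 
{"linear":[0.034, 0.0037, -0.0125],"dr":[0.0, 0.0, 8.0]} 
{"linear":[0.0341, -0.0011, -0.0125],"dr":[0.0, 0.0, 8.0]} 
{"linear":[0.0337, -0.0058, -0.0125],"dr":[0.0, 0.0, 8.0]} 
{"linear":[0.0325, -0.0105, -0.0125],"dr":[0.0, 0.0, 8.0]}
```

View pics/w7.png

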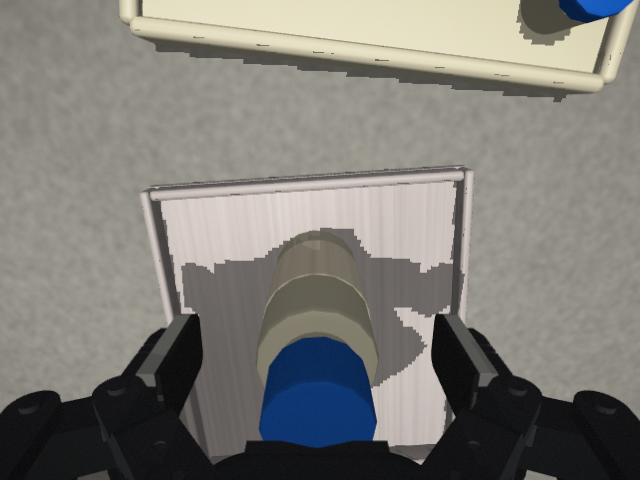

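View pics/top7.png

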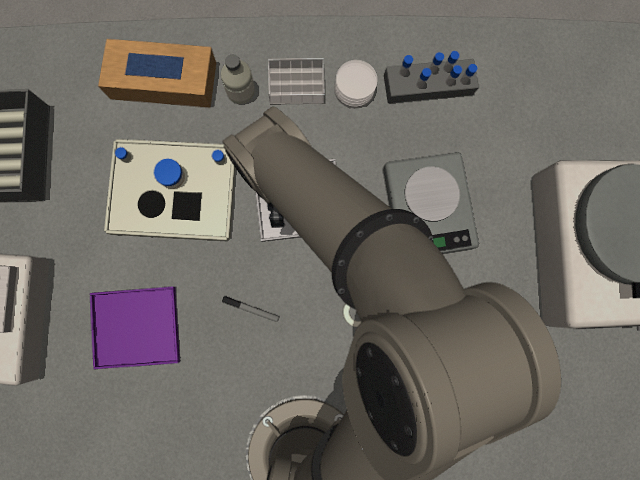

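Emit:
drive_tool(
  commands=[
    {"linear": [0, 0, -0.042], "dr": [0.1, 0.1, 0], "jaw": 0},
    {"linear": [0, 0, -0.042], "dr": [0.1, 0.1, 0], "jaw": 0},
    {"linear": [0, 0, -0.042], "dr": [0.1, 0.1, 0], "jaw": 0},
    {"linear": [0.03, 0.008, 0], "dr": [0, 0, 0.3], "jaw": 0},
    {"linear": [0.04, 0.01, 0], "dr": [0, 0, 0.5], "jaw": 0},
    {"linear": [0.04, 0.01, 0], "dr": [0, 0, 0.5], "jaw": 0},
    {"linear": [0.04, 0.01, 0], "dr": [0, 0, 0.5], "jaw": 0},
    {"linear": [0.03, 0.01, 0], "dr": [0, 0, 0.5], "jaw": 0},
  ],
)

```text
clock: 17.3
tcp_pos: [0.5813, 0.2254, 0.193]
orientation: [2.236, 2.203, -0.005]
contact_force: [-0.2, -0.5, 0.8]
grip_width: 0.0855
```

```bash
python3 - <<'E'
from h import *
st(); plan([((.590,.2707,.14),-2,3)])
E
```

```text
t 17.3 p [0.5813 0.2254 0.193 ] yaw -0.9 tilt 0.23 j [ 0.02  0.52 -0.67  1.69  0.36  1.07 -0.78] F [-0.2 -0.5  0.8] w 0.0855
{"linear":[0.0152, 0.0027, 0.0176],"dr":[0.0, 0.08, 0.38]} 
{"linear":[0.0152, 0.0026, 0.0176],"dr":[-0.01, 0.08, 0.37]} 
{"linear":[0.0152, 0.0024, 0.0177],"dr":[0.0, 0.07, 0.38]}
```

Emit:
drive_tool(
  commands=[
    {"linear": [0.015, 0.0027, 0.0176], "dr": [0, 0.1, 0.4], "jaw": 0},
    {"linear": [0.015, 0.0027, 0.0176], "dr": [0, 0.1, 0.4], "jaw": 0},
    {"linear": [0.012, 0.0024, 0.0176], "dr": [0, 0, 0.4], "jaw": 0},
    {"linear": [0, 0, 0], "dr": [0, 0, 0], "jaw": 0},
  ],
)

```text
clock: 17.8
tcp_pos: [0.5899, 0.2719, 0.1374]
orientation: [-2.258, -2.183, -0.0]
contact_force: [-0.6, 0.3, 0.3]
grip_width: 0.0852
```

```bash
python3 - <<'E'
from h import *
st(); plan([((.590,.2707,.09),-2,2)]); grab('wrist','w8')
E
```

```text
t 17.8 p [0.5899 0.2719 0.1374] yaw -1.9 tilt 0.05 j [-0.08  0.61 -0.64  1.67  0.42  1.   -0.89] F [-0.6  0.3  0.3] w 0.0852
{"linear":[-0.0006, 0.0001, 0.0237],"dr":[-0.02, -0.02, 0.04]} 
{"linear":[-0.0006, 0.0001, 0.0237],"dr":[-0.02, -0.02, 0.03]}
```

View pics/w8.png

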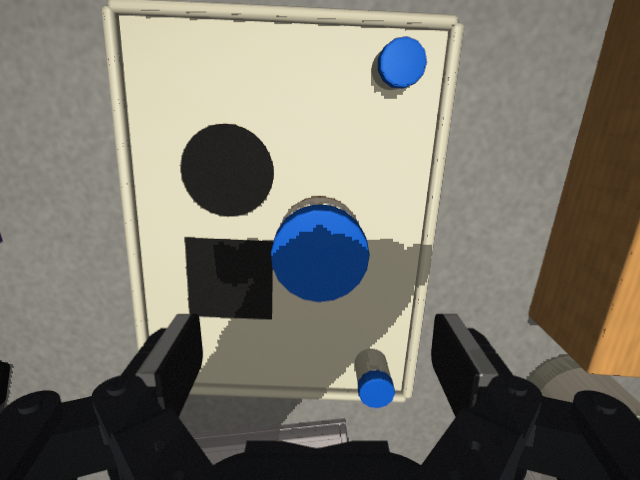

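```bash
python3 - <<'E'
from h import *
_,cal=load('w8')
print('jar',pix2world(cal,[(320.5,253)],.066)[:,:2].round(4))
print('rd',pix2world(cal,[(227,170)],.0205)[:,:2].round(4))
s=pix2world(cal,[(186,237),(272,241),(271,319),(189,316)],.0205)[:,:2];print(s.round(4),s.mean(0))
print('vials',pix2world(cal,[(403,62),(377,388)],.056)[:,:2].round(4))
im,cal=load('top7')
g=cv2.cvtColor(im,cv2.COLOR_RGB2GRAY); m=(g[188:222,135:204]<60).astype(np.uint8)
n,l,s,c=cv2.connectedComponentsWithStats(m); 
for i in range(1,n):
    if s[i,4]>100: print(s[i],pix2world(cal,[c[i]+(135,188)],.0205)[:,:2].round(4))
E
```

```text
jar [[0.5908 0.2725]]
rd [[0.5319 0.3152]]
[[0.4991 0.2707]
 [0.5577 0.2658]
 [0.5529 0.2058]
 [0.4931 0.2102]] [0.525698   0.23813202]
vials [[0.6367 0.3724]
 [0.6258 0.1711]]
[  3   3  27  27 573] [[0.5329 0.3158]]
[ 37   4  30  29 747] [[0.5267 0.2402]]
```

Emit:
drive_tool(
  commands=[
    {"linear": [-0.0005, 0, 0.0237], "dr": [0, 0, 0], "jaw": 0},
    {"linear": [-0.0005, 0, 0.0237], "dr": [0, 0, 0], "jaw": 0},
    {"linear": [0, 0, 0], "dr": [0, 0, 0], "jaw": 0},
  ],
)

```text
clock: 18.23
tcp_pos: [0.5927, 0.2681, 0.0922]
orientation: [2.261, 2.177, 0.005]
contact_force: [-0.1, -0.4, 1.3]
grip_width: 0.0855
```

```bash
python3 - <<'E'
from h import *
st(); plan([((.590,.2707,.042),-2,3)])
E
```

```text
t 18.23 p [0.5927 0.2681 0.0922] yaw -2.2 tilt 0.25 j [-0.09  0.66 -0.61  1.7   0.46  0.92 -0.92] F [-0.1 -0.4  1.3] w 0.0855
{"linear":[0.0008, -0.001, 0.0167],"dr":[0.08, -0.01, -0.05]} 
{"linear":[0.0009, -0.001, 0.0168],"dr":[0.08, -0.01, -0.06]} 
{"linear":[0.0008, -0.0009, 0.0167],"dr":[0.08, -0.01, -0.05]}
```

Emit:
drive_tool(
  commands=[
    {"linear": [0.001, -0.001, 0.0167], "dr": [0.1, 0, 0], "jaw": 0},
    {"linear": [0.001, -0.001, 0.0167], "dr": [0.1, 0, 0], "jaw": 0},
    {"linear": [0.001, -0.0008, 0.013], "dr": [0, 0, 0], "jaw": 0},
    {"linear": [0, 0, 0], "dr": [0, 0, 0], "jaw": 0},
  ],
)

```text
clock: 18.73
tcp_pos: [0.5915, 0.2711, 0.0451]
orientation: [2.263, 2.177, 0.005]
contact_force: [0.8, 0.3, 0.2]
grip_width: 0.0853
```

```bash
python3 - <<'E'
from h import *
st(); plan([((.590,.2715,.042),-2,1)])
E
```

```text
t 18.73 p [0.5915 0.2711 0.0451] yaw -2.2 tilt 0.21 j [-0.12  0.72 -0.58  1.72  0.5   0.85 -0.96] F [0.8 0.3 0.2] w 0.0853
{"linear":[0.0003, -0.0015, 0.0031],"dr":[0.19, -0.09, -0.24]}
```

Emit:
drive_tool(
  commands=[
    {"linear": [0, -0.0015, 0.004], "dr": [0.1, 0, 0], "jaw": 0},
    {"linear": [0, 0, 0], "dr": [0, 0, 0], "jaw": 1},
    {"linear": [0, 0, 0], "dr": [0, 0, 0], "jaw": 1},
    {"linear": [0, 0, 0], "dr": [0, 0, 0], "jaw": 1},
    {"linear": [0, 0, 0], "dr": [0, 0, 0], "jaw": 1},
  ],
  force=50,
)

```text
clock: 19.35
tcp_pos: [0.5909, 0.272, 0.0425]
orientation: [2.264, 2.177, 0.007]
contact_force: [-0.2, 0.7, -1.4]
grip_width: 0.0552
```

```bash
python3 - <<'E'
from h import *
st(); grab('wrist','w9'); plan([((.590,.2715,.24),-2,6),((.57,0,.26),-2,8),((.536,-.277,.16),-10,8)])
E
```

```text
t 19.35 p [0.5909 0.272  0.0425] yaw -2.2 tilt 0.27 j [-0.12  0.72 -0.58  1.72  0.5   0.84 -0.96] F [-0.2  0.7 -1.4] w 0.0552
{"linear":[0.0, -0.0, -0.0329],"dr":[0.04, -0.03, -0.04]} 
{"linear":[-0.0, -0.0001, -0.0329],"dr":[0.03, -0.02, -0.04]} 
{"linear":[-0.0, -0.0, -0.033],"dr":[0.04, -0.03, -0.04]} 
{"linear":[-0.0001, -0.0001, -0.0329],"dr":[0.03, -0.02, -0.04]} 
{"linear":[-0.0, -0.0001, -0.0329],"dr":[0.04, -0.03, -0.03]} 
{"linear":[-0.0001, -0.0001, -0.0329],"dr":[0.03, -0.02, -0.04]} 
{"linear":[-0.034, -0.0013, -0.0025],"dr":[0.0, 0.0, 0.0]} 
{"linear":[-0.034, -0.0013, -0.0025],"dr":[0.0, 0.0, 0.0]} 
{"linear":[-0.034, -0.0013, -0.0025],"dr":[0.0, 0.0, 0.0]} 
{"linear":[-0.034, -0.0014, -0.0025],"dr":[0.0, 0.0, 0.0]} 
{"linear":[-0.034, -0.0013, -0.0025],"dr":[0.0, 0.0, 0.0]} 
{"linear":[-0.034, -0.0013, -0.0025],"dr":[0.0, 0.0, 0.0]} 
{"linear":[-0.034, -0.0013, -0.0025],"dr":[0.0, 0.0, 0.0]} 
{"linear":[-0.034, -0.0013, -0.0026],"dr":[0.0, 0.0, 0.0]} 
{"linear":[-0.0348, -0.003, 0.0125],"dr":[0.0, 0.0, 1.0]} 
{"linear":[-0.0348, -0.0025, 0.0125],"dr":[0.0, 0.0, 1.0]} 
{"linear":[-0.0348, -0.0018, 0.0125],"dr":[0.0, 0.0, 1.0]} 
{"linear":[-0.0349, -0.0012, 0.0125],"dr":[0.0, 0.0, 1.0]} 
{"linear":[-0.0348, -0.0006, 0.0125],"dr":[0.0, 0.0, 1.0]} 
{"linear":[-0.0349, -0.0, 0.0125],"dr":[0.0, 0.0, 1.0]} 
{"linear":[-0.0349, 0.0006, 0.0125],"dr":[0.0, 0.0, 1.0]} 
{"linear":[-0.0349, 0.0012, 0.0125],"dr":[0.0, 0.0, 1.0]}
```

View pics/w9.png

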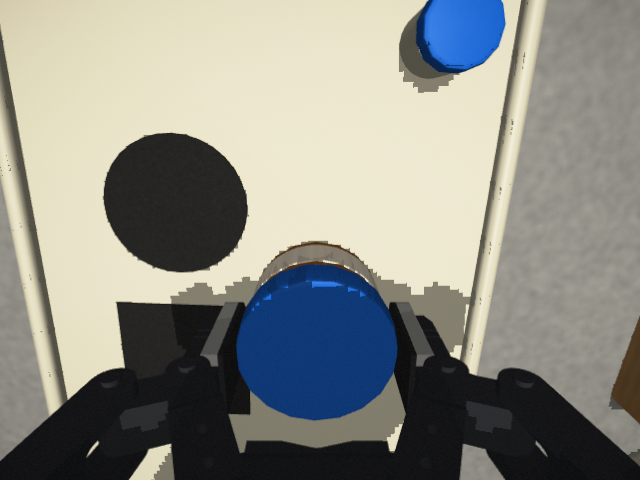

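Emit:
drive_tool(
  commands=[
    {"linear": [0, 0, -0.025], "dr": [0, 0, 0], "jaw": 1},
    {"linear": [0, 0, -0.035], "dr": [0, 0, 0], "jaw": 1},
    {"linear": [0, 0, -0.035], "dr": [0, 0, 0], "jaw": 1},
    {"linear": [0, 0, -0.035], "dr": [0, 0, 0], "jaw": 1},
    {"linear": [0, 0, -0.035], "dr": [0, 0, 0], "jaw": 1},
    {"linear": [0, 0, -0.035], "dr": [0, 0, 0], "jaw": 1},
    {"linear": [0, 0, 0], "dr": [0, 0, 0], "jaw": 1},
    {"linear": [-0.02, 0, 0], "dr": [0, 0, 0], "jaw": 1},
  ],
)

```text
clock: 20.4
tcp_pos: [0.5869, 0.2511, 0.2454]
orientation: [-2.26, -2.18, 0.001]
contact_force: [-0.0, -0.3, -1.8]
grip_width: 0.0555
```

```bash
python3 - <<'E'
from h import *
st(); plan([((.55,0,.25),-2,7),((.536,-.277,.16),-10,8)])
E
```

```text
t 20.4 p [0.5869 0.2511 0.2454] yaw -2.0 tilt 0.1 j [-0.01  0.49 -0.68  1.6   0.33  1.17 -0.8 ] F [-0.  -0.3 -1.8] w 0.0555
{"linear":[-0.036, -0.004, -0.0007],"dr":[-0.01, 0.0, -0.01]} 
{"linear":[-0.0361, -0.004, -0.0006],"dr":[-0.02, -0.01, 0.0]} 
{"linear":[-0.036, -0.004, -0.0007],"dr":[-0.01, 0.0, -0.01]} 
{"linear":[-0.036, -0.004, -0.0006],"dr":[-0.02, -0.01, -0.01]} 
{"linear":[-0.0361, -0.004, -0.0007],"dr":[-0.01, 0.0, 0.0]} 
{"linear":[-0.036, -0.004, -0.0007],"dr":[-0.01, -0.01, -0.01]} 
{"linear":[-0.036, -0.004, -0.0006],"dr":[-0.02, 0.0, -0.01]} 
{"linear":[-0.0347, -0.0005, 0.0112],"dr":[0.0, 0.0, 1.0]} 
{"linear":[-0.0346, 0.0, 0.0113],"dr":[0.0, 0.0, 1.0]} 
{"linear":[-0.0347, 0.0007, 0.0112],"dr":[0.0, 0.0, 1.0]} 
{"linear":[-0.0347, 0.0013, 0.0113],"dr":[0.0, 0.0, 1.0]} 
{"linear":[-0.0346, 0.0018, 0.0112],"dr":[0.0, 0.0, 1.0]} 
{"linear":[-0.0346, 0.0025, 0.0113],"dr":[0.0, 0.0, 1.0]} 
{"linear":[-0.0345, 0.0031, 0.0112],"dr":[0.0, 0.0, 1.0]} 
{"linear":[-0.0345, 0.0037, 0.0113],"dr":[0.0, 0.0, 1.0]}
```

Emit:
drive_tool(
  commands=[
    {"linear": [-0.036, -0.004, 0], "dr": [0, 0, 0], "jaw": 1},
    {"linear": [-0.036, -0.004, 0], "dr": [0, 0, 0], "jaw": 1},
    {"linear": [-0.036, -0.004, 0], "dr": [0, 0, 0], "jaw": 1},
    {"linear": [-0.036, -0.004, 0], "dr": [0, 0, 0], "jaw": 1},
    {"linear": [-0.036, -0.004, 0], "dr": [0, 0, 0], "jaw": 1},
    {"linear": [-0.036, -0.004, 0], "dr": [0, 0, 0], "jaw": 1},
    {"linear": [-0.036, -0.004, 0], "dr": [0, 0, 0.5], "jaw": 1},
    {"linear": [-0.036, 0, 0], "dr": [0, 0, 1], "jaw": 1},
  ],
)

```text
clock: 21.4
tcp_pos: [0.5363, -0.0591, 0.2326]
orientation: [-2.29, -2.134, 0.036]
contact_force: [0.8, 0.3, -1.3]
grip_width: 0.0554
```

```bash
python3 - <<'E'
from h import *
st(); plan([((.536,-.277,.16),-10,7)])
E
```

```text
t 21.4 p [ 0.5363 -0.0591  0.2326] yaw -4.0 tilt 1.46 j [ 0.51  0.33 -0.63  1.83  0.23  1.08 -0.28] F [ 0.8  0.3 -1.3] w 0.0554
{"linear":[-0.031, 0.0024, 0.0106],"dr":[-0.19, 0.09, 0.85]} 
{"linear":[-0.0309, 0.0028, 0.0106],"dr":[-0.19, 0.08, 0.86]} 
{"linear":[-0.0309, 0.0032, 0.0105],"dr":[-0.19, 0.09, 0.85]} 
{"linear":[-0.0308, 0.0037, 0.0105],"dr":[-0.19, 0.09, 0.85]} 
{"linear":[-0.0309, 0.0041, 0.0105],"dr":[-0.19, 0.08, 0.86]} 
{"linear":[-0.0307, 0.0045, 0.0104],"dr":[-0.19, 0.09, 0.85]} 
{"linear":[-0.0308, 0.0049, 0.0104],"dr":[-0.18, 0.09, 0.85]}
```

Emit:
drive_tool(
  commands=[
    {"linear": [-0.031, 0.0024, 0], "dr": [-0.19, 0.1, 0.85], "jaw": 1},
    {"linear": [-0.031, 0.0028, 0], "dr": [-0.19, 0.1, 0.85], "jaw": 1},
    {"linear": [-0.031, 0.003, 0.01], "dr": [-0.19, 0.1, 0.85], "jaw": 1},
    {"linear": [-0.031, 0.0035, 0.012], "dr": [-0.19, 0.1, 0.85], "jaw": 1},
    {"linear": [-0.031, 0.004, 0.015], "dr": [-0.19, 0.1, 0.85], "jaw": 1},
    {"linear": [-0.031, 0.0045, 0.015], "dr": [-0.19, 0.1, 0.85], "jaw": 1},
    {"linear": [-0.02, 0.003, 0.015], "dr": [-0.19, 0.1, 0.85], "jaw": 1},
    {"linear": [0, 0, 0], "dr": [0, 0, 0], "jaw": 1},
  ],
)

```text
clock: 22.4
tcp_pos: [0.5201, -0.2868, 0.153]
orientation: [-2.416, -1.989, 0.018]
contact_force: [-0.0, -0.2, -2.3]
grip_width: 0.0555
```

```bash
python3 - <<'E'
from h import *
st(); grab('top','top10'); plan([((.536,-.277,.11),-10,3)])
E
```

```text
t 22.4 p [ 0.5201 -0.2868  0.153 ] yaw -11.1 tilt 0.97 j [ 0.77  0.48 -0.49  1.79  0.27  0.95 -0.03] F [-0.  -0.2 -2.3] w 0.0555
{"linear":[0.0037, 0.0046, 0.0146],"dr":[-0.3, 0.0, -0.32]} 
{"linear":[0.0037, 0.0046, 0.0145],"dr":[-0.3, 0.01, -0.33]} 
{"linear":[0.0037, 0.0045, 0.0147],"dr":[-0.3, 0.0, -0.32]}
```

View pics/top10.png

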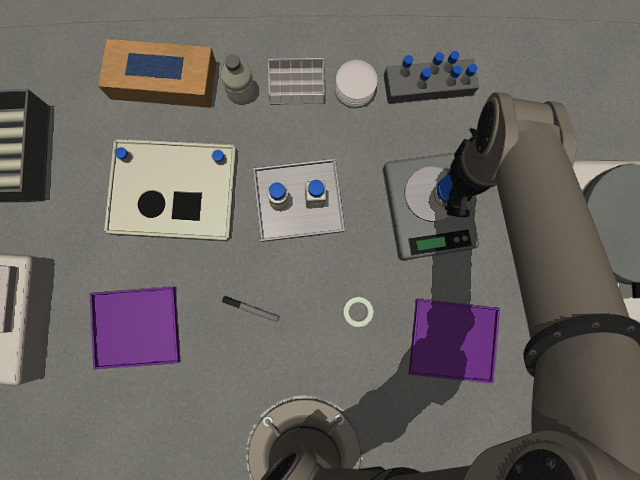

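Emit:
drive_tool(
  commands=[
    {"linear": [0.0037, 0.0046, 0.014], "dr": [-0.3, 0, -0.3], "jaw": 1},
    {"linear": [0.0037, 0.0046, 0.014], "dr": [-0.3, 0, -0.3], "jaw": 1},
    {"linear": [0.002, 0.0046, 0.014], "dr": [-0.3, 0, -0.3], "jaw": 1},
    {"linear": [0, 0, 0], "dr": [0, 0, 0], "jaw": 1},
  ],
)

```text
clock: 22.95
tcp_pos: [0.5393, -0.273, 0.11]
orientation: [2.398, 2.027, 0.005]
contact_force: [-0.2, 1.3, -2.2]
grip_width: 0.0556
```

```bash
python3 - <<'E'
from h import *
st(); plan([((.5356,-.2775,.088),-10,2)])
E
```

```text
t 22.95 p [ 0.5393 -0.273   0.11  ] yaw -9.6 tilt 0.21 j [ 0.73  0.54 -0.48  1.81  0.32  0.86 -0.07] F [-0.2  1.3 -2.2] w 0.0556
{"linear":[-0.0025, -0.0015, 0.011],"dr":[0.09, -0.05, 0.21]} 
{"linear":[-0.0026, -0.0014, 0.011],"dr":[0.1, -0.05, 0.22]}
```

Emit:
drive_tool(
  commands=[
    {"linear": [-0.0025, -0.0015, 0.011], "dr": [0.1, 0, 0.2], "jaw": 1},
    {"linear": [-0.0025, -0.0015, 0.009], "dr": [0.1, 0, 0], "jaw": 1},
    {"linear": [0, 0, 0], "dr": [0, 0, 0], "jaw": 1},
  ],
)

```text
clock: 23.32
tcp_pos: [0.5353, -0.278, 0.0888]
orientation: [-2.402, -2.023, -0.001]
contact_force: [-1.0, 0.8, -1.2]
grip_width: 0.0553
```

```bash
python3 - <<'E'
from h import *
st(); plan([((.5356,-.2775,.083),-10,2)])
E
```

```text
t 23.32 p [ 0.5353 -0.278   0.0888] yaw -9.8 tilt 0.08 j [ 0.73  0.57 -0.47  1.82  0.33  0.83 -0.08] F [-1.   0.8 -1.2] w 0.0553
{"linear":[0.0003, 0.0001, 0.0029],"dr":[-0.01, -0.04, 0.1]} 
{"linear":[0.0003, 0.0001, 0.0029],"dr":[-0.01, -0.03, 0.1]}
```

Emit:
drive_tool(
  commands=[
    {"linear": [0, 0, 0.003], "dr": [0, 0, 0], "jaw": 1},
    {"linear": [0, 0, 0.003], "dr": [0, 0, 0], "jaw": 1},
  ],
)

```text
clock: 23.58
tcp_pos: [0.5356, -0.2785, 0.083]
orientation: [2.404, 2.023, 0.002]
contact_force: [-0.5, -0.0, -1.7]
grip_width: 0.055
```

Emit:
drive_tool(
  commands=[
    {"linear": [0, 0, 0.002], "dr": [0, 0, 0], "jaw": 1},
  ],
)

```text
clock: 23.7
tcp_pos: [0.5357, -0.2786, 0.0821]
orientation: [2.404, 2.022, 0.001]
contact_force: [-7.5, 3.2, 19.7]
grip_width: 0.0556
```

Emit:
drive_tool(
  commands=[
    {"linear": [0, 0, -0.0004], "dr": [0, 0, 0], "jaw": 1},
    {"linear": [0, 0, 0], "dr": [0, 0, 0], "jaw": 0},
    {"linear": [0, 0, 0], "dr": [0, 0, 0], "jaw": 0},
    {"linear": [0, 0, 0], "dr": [0, 0, 0], "jaw": 0},
    {"linear": [0, 0, 0], "dr": [0, 0, 0], "jaw": 0},
  ],
)

```text
clock: 24.32
tcp_pos: [0.5365, -0.2787, 0.0832]
orientation: [2.402, 2.022, 0.003]
contact_force: [-0.0, -0.2, -0.8]
grip_width: 0.0854
```

```bash
python3 - <<'E'
from h import *
st(); grab('wrist','w11'); plan([((.5356,-.2775,.19),-10,3),((.5356,.0,.2),0,8)])
im,cal=load('top10')
c=im[155:245,245:365]; cv2.imwrite('pics/top10c.png',cv2.resize(c,None,fx=6,fy=6,interpolation=cv2.INTER_CUBIC)[:,:,::-1])
E
```

```text
t 24.32 p [ 0.5365 -0.2787  0.0832] yaw -9.8 tilt 0.15 j [ 0.72  0.58 -0.46  1.82  0.34  0.82 -0.08] F [-0.  -0.2 -0.8] w 0.0854
{"linear":[0.0004, -0.0003, -0.0356],"dr":[0.05, 0.0, 0.05]} 
{"linear":[0.0003, -0.0003, -0.0356],"dr":[0.05, 0.0, 0.06]} 
{"linear":[0.0003, -0.0003, -0.0357],"dr":[0.05, 0.0, 0.05]} 
{"linear":[0.0342, -0.006, -0.0012],"dr":[0.0, 0.0, -1.25]} 
{"linear":[0.0343, -0.0053, -0.0013],"dr":[0.0, 0.0, -1.25]} 
{"linear":[0.0344, -0.0045, -0.0012],"dr":[0.0, 0.0, -1.25]} 
{"linear":[0.0344, -0.0038, -0.0013],"dr":[0.0, 0.0, -1.25]} 
{"linear":[0.0346, -0.003, -0.0012],"dr":[0.0, 0.0, -1.25]} 
{"linear":[0.0346, -0.0023, -0.0013],"dr":[0.0, 0.0, -1.25]} 
{"linear":[0.0347, -0.0015, -0.0012],"dr":[0.0, 0.0, -1.25]} 
{"linear":[0.0347, -0.0008, -0.0013],"dr":[0.0, 0.0, -1.25]}
```

View pics/w11.png

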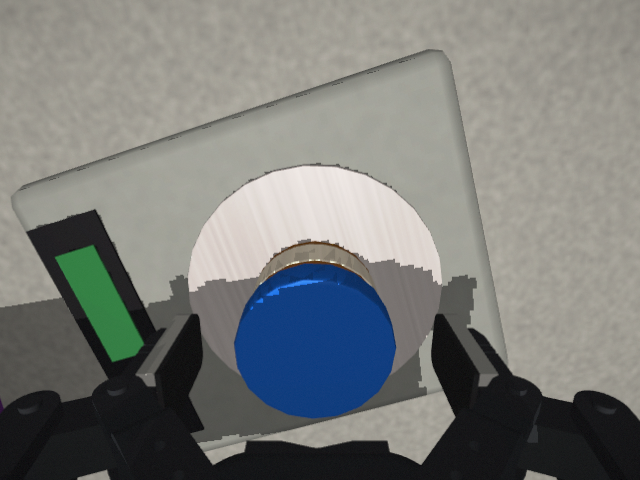

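View pics/top10c.png

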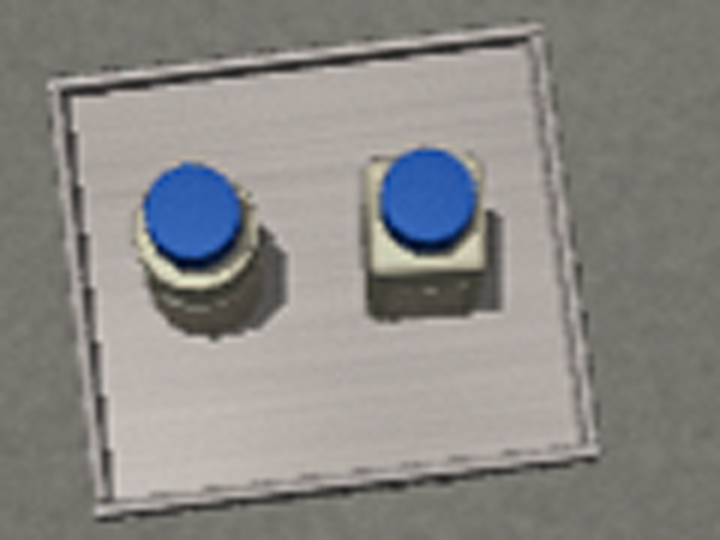

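Emit:
drive_tool(
  commands=[
    {"linear": [0, 0, -0.036], "dr": [0, 0, 0], "jaw": 0},
    {"linear": [0, 0, -0.036], "dr": [0, 0, 0], "jaw": 0},
    {"linear": [0, 0, -0.036], "dr": [0, 0, 0], "jaw": 0},
    {"linear": [0.03, -0.005, -0.01], "dr": [0, 0, -1], "jaw": 0},
    {"linear": [0.04, -0.005, -0.01], "dr": [0, 0, -1.2], "jaw": 0},
    {"linear": [0.04, -0.005, 0], "dr": [0, 0, -1.2], "jaw": 0},
    {"linear": [0.04, -0.004, 0], "dr": [0, 0, -1.2], "jaw": 0},
    {"linear": [0.04, -0.003, 0], "dr": [0, 0, -1.2], "jaw": 0},
  ],
)

```text
clock: 25.38
tcp_pos: [0.5363, -0.0796, 0.2121]
orientation: [-2.295, -2.143, 0.0]
contact_force: [0.2, -0.3, -0.2]
grip_width: 0.0851
```

```bash
python3 - <<'E'
from h import *
st(); 
_,cal=load('top10')
uv=(np.array([(192,215),(428,200)])+.5)/6-.5+np.array((245,155)); print(pix2world(cal,uv,.121)[:,:2])
im,_=grab('top','top12'); cv2.imwrite('pics/top12c.png',cv2.resize(im[145:265,365:515],None,fx=5,fy=5,interpolation=cv2.INTER_CUBIC)[:,:,::-1])
plan([((.535,.0433,.17),1,4)])
E
```

```text
t 25.38 p [ 0.5363 -0.0796  0.2121] yaw -3.9 tilt 0.12 j [ 0.54  0.35 -0.62  1.86  0.23  1.01 -0.25] F [ 0.2 -0.3 -0.2] w 0.0851
[[ 0.53363888  0.04301923]
 [ 0.5371523  -0.03343089]]
{"linear":[0.0288, -0.002, 0.0108],"dr":[-0.02, -0.07, -1.11]} 
{"linear":[0.0288, -0.0015, 0.0107],"dr":[-0.02, -0.07, -1.1]} 
{"linear":[0.0288, -0.0009, 0.0107],"dr":[-0.01, -0.07, -1.11]} 
{"linear":[0.0289, -0.0003, 0.0107],"dr":[-0.02, -0.08, -1.11]}
```

View pics/top12c.png

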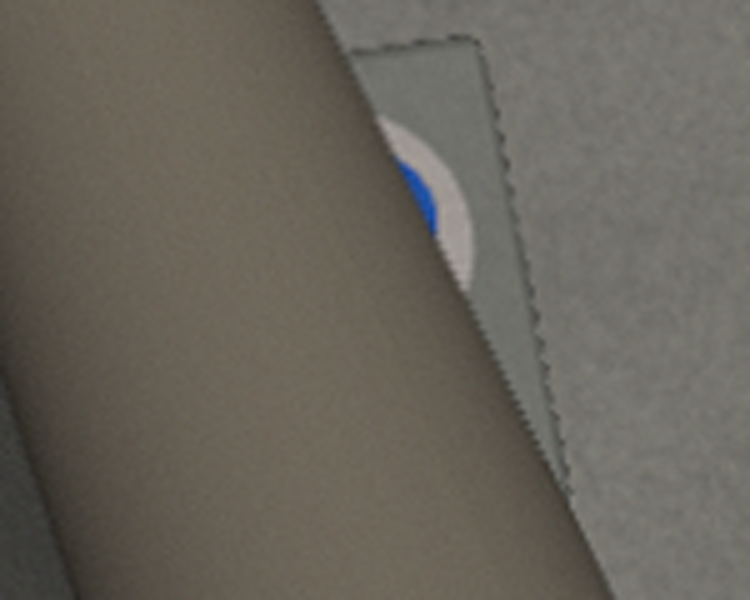

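Emit:
drive_tool(
  commands=[
    {"linear": [0.029, -0.002, 0], "dr": [0, 0, -1.1], "jaw": 0},
    {"linear": [0.029, -0.0015, 0], "dr": [0, 0, -1.1], "jaw": 0},
    {"linear": [0.029, -0.001, 0.01], "dr": [0, 0, -1.1], "jaw": 0},
    {"linear": [0.022, 0, 0.015], "dr": [0, 0, -1.1], "jaw": 0},
    {"linear": [0, 0, 0], "dr": [0, 0, 0], "jaw": 0},
  ],
)

```text
clock: 26.05
tcp_pos: [0.5298, 0.0478, 0.1849]
orientation: [-2.18, -2.25, -0.0]
contact_force: [0.3, -0.6, -0.3]
grip_width: 0.0856
```

```bash
python3 - <<'E'
from h import *
st(); 
im,_=grab('scene','s13'); cv2.imwrite('pics/s13c.png',cv2.resize(im[230:360,110:390],None,fx=2.8,fy=2.8,interpolation=cv2.INTER_CUBIC)[:,:,::-1])
plan([((.535,.0433,.064),1,7)])
E
```

```text
t 26.05 p [0.5298 0.0478 0.1849] yaw 1.8 tilt 0.5 j [ 0.35  0.38 -0.68  1.9   0.28  0.96 -0.43] F [ 0.3 -0.6 -0.3] w 0.0856
{"linear":[-0.0006, 0.0007, 0.0173],"dr":[-0.04, -0.05, 0.1]} 
{"linear":[-0.0006, 0.0008, 0.0174],"dr":[-0.04, -0.05, 0.1]} 
{"linear":[-0.0005, 0.0007, 0.0173],"dr":[-0.04, -0.04, 0.09]} 
{"linear":[-0.0006, 0.0007, 0.0174],"dr":[-0.04, -0.05, 0.1]} 
{"linear":[-0.0005, 0.0007, 0.0173],"dr":[-0.04, -0.05, 0.1]} 
{"linear":[-0.0005, 0.0006, 0.0174],"dr":[-0.04, -0.05, 0.1]} 
{"linear":[-0.0005, 0.0007, 0.0173],"dr":[-0.05, -0.05, 0.09]}
```

View pics/s13c.png

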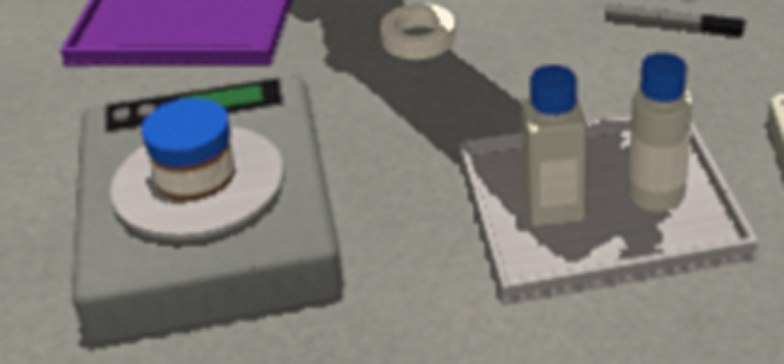

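```bash
python3 - <<'E'
from h import *
_,cal=load('s13')
f=lambda p:(np.array(p)+.5)/2.8-.5+np.array((110,230))
print('lid',pix2world(cal,[f((187,125))],.106)[:,:2],'pan',pix2world(cal,[f((111,187)),f((283,170)),f((197,181))],.06)[:,:2])
print(world2pix(cal,[[.5356,-.2777,.06],[.5356,-.2777,.106]]), f((197,181)),f((187,125)))
E
```

```text
lid [[ 0.53964944 -0.27839263]] pan [[ 0.53999153 -0.33680193]
 [ 0.53772501 -0.22147988]
 [ 0.54151055 -0.27911837]]
[[181.07306627 292.28491472]
 [177.06213693 272.97623101]] [180.03571429 294.32142857] [176.46428571 274.32142857]
```

Emit:
drive_tool(
  commands=[
    {"linear": [-0.0006, 0.0007, 0.0173], "dr": [0, 0, 0.1], "jaw": 0},
    {"linear": [-0.0006, 0.0007, 0.0173], "dr": [0, -0.1, 0.1], "jaw": 0},
    {"linear": [-0.0006, 0.0007, 0.0173], "dr": [-0.1, 0, 0.1], "jaw": 0},
    {"linear": [-0.0006, 0.0007, 0.0173], "dr": [0, -0.1, 0.1], "jaw": 0},
    {"linear": [0, 0, 0], "dr": [0, 0, 0], "jaw": 0},
  ],
)

```text
clock: 26.72
tcp_pos: [0.5326, 0.0406, 0.1106]
orientation: [-2.201, -2.237, 0.005]
contact_force: [-0.6, 0.3, -0.2]
grip_width: 0.0854
```

```bash
python3 - <<'E'
from h import *
st(); 
plan([((.5345,.0433,.066),1,3)])
E
```

```text
t 26.73 p [0.5326 0.0406 0.1106] yaw 0.9 tilt 0.28 j [ 0.31  0.48 -0.62  1.96  0.37  0.82 -0.51] F [-0.6  0.3 -0.2] w 0.0854
{"linear":[0.0009, 0.0007, 0.0148],"dr":[-0.09, -0.01, -0.02]} 
{"linear":[0.0009, 0.0007, 0.0149],"dr":[-0.1, -0.01, -0.02]} 
{"linear":[0.0009, 0.0007, 0.0148],"dr":[-0.09, 0.0, -0.02]}
```

Jar within ~2 mm of the pan centre. On to grasping the round bottle.

Emit:
drive_tool(
  commands=[
    {"linear": [0.0009, 0.0007, 0.0148], "dr": [-0.1, 0, 0], "jaw": 0},
    {"linear": [0.0009, 0.0007, 0.0148], "dr": [-0.1, 0, 0], "jaw": 0},
    {"linear": [0.0009, 0.0007, 0.013], "dr": [-0.1, 0, 0], "jaw": 0},
    {"linear": [0, 0, 0], "dr": [0, 0, 0], "jaw": 0},
  ],
)

```text
clock: 27.22
tcp_pos: [0.5351, 0.0438, 0.0652]
orientation: [2.203, 2.239, 0.002]
contact_force: [-0.3, -0.6, 0.4]
grip_width: 0.0854
```

```bash
python3 - <<'E'
from h import *
st(); 
plan([((.5345,.0433,.064),1,1)])
E
```

```text
t 27.23 p [0.5351 0.0438 0.0652] yaw 0.9 tilt 0.09 j [ 0.26  0.54 -0.58  1.99  0.44  0.74 -0.57] F [-0.3 -0.6  0.4] w 0.0854
{"linear":[-0.0005, -0.0006, 0.0012],"dr":[0.08, -0.04, -0.05]}
```

Emit:
drive_tool(
  commands=[
    {"linear": [0, 0, 0], "dr": [0, 0, 0], "jaw": 1},
    {"linear": [0, 0, 0], "dr": [0, 0, 0], "jaw": 1},
    {"linear": [0, 0, 0], "dr": [0, 0, 0], "jaw": 1},
    {"linear": [0, 0, 0], "dr": [0, 0, 0], "jaw": 1},
  ],
  force=50,
)

```text
clock: 27.72
tcp_pos: [0.5358, 0.044, 0.0664]
orientation: [2.202, 2.239, 0.004]
contact_force: [0.4, -0.2, -0.6]
grip_width: 0.0406
```

```bash
python3 - <<'E'
from h import *
st(); grab('wrist','w14')
plan([((.5345,.0433,.15),1,3),((.5325,.315,.15),-3,8)])
E
```

```text
t 27.73 p [0.5358 0.044  0.0664] yaw 0.9 tilt 0.18 j [ 0.26  0.54 -0.58  1.99  0.44  0.74 -0.57] F [ 0.4 -0.2 -0.6] w 0.0406
{"linear":[-0.0002, -0.0004, -0.0279],"dr":[0.06, -0.01, -0.02]} 
{"linear":[-0.0002, -0.0003, -0.0279],"dr":[0.06, -0.01, -0.01]} 
{"linear":[-0.0002, -0.0004, -0.0278],"dr":[0.06, -0.01, -0.02]} 
{"linear":[0.034, 0.0003, -0.0],"dr":[0.0, 0.0, 0.5]} 
{"linear":[0.0339, 0.0001, -0.0],"dr":[0.0, 0.0, 0.5]} 
{"linear":[0.034, -0.0003, -0.0],"dr":[0.0, 0.0, 0.5]} 
{"linear":[0.0339, -0.0005, -0.0],"dr":[0.0, 0.0, 0.5]} 
{"linear":[0.034, -0.0009, -0.0],"dr":[0.0, 0.0, 0.5]} 
{"linear":[0.0339, -0.0011, -0.0],"dr":[0.0, 0.0, 0.5]} 
{"linear":[0.034, -0.0015, -0.0],"dr":[0.0, 0.0, 0.5]} 
{"linear":[0.0339, -0.0017, -0.0],"dr":[0.0, 0.0, 0.5]}
```

View pics/w14.png

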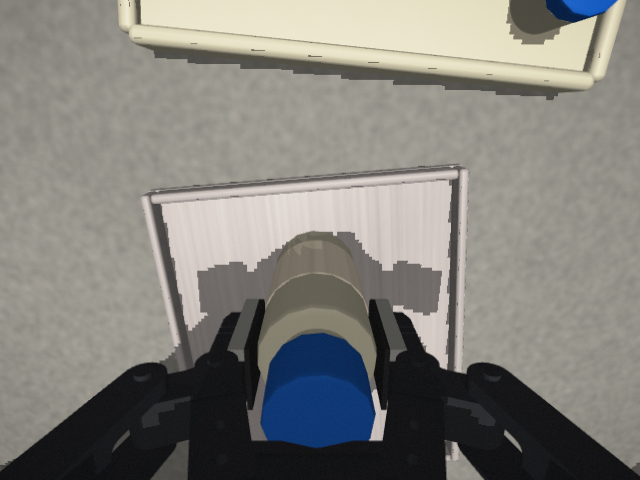

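Emit:
drive_tool(
  commands=[
    {"linear": [0, 0, -0.028], "dr": [0, 0, 0], "jaw": 1},
    {"linear": [0, 0, -0.028], "dr": [0, 0, 0], "jaw": 1},
    {"linear": [0, 0, -0.028], "dr": [0, 0, 0], "jaw": 1},
    {"linear": [0, 0, 0], "dr": [0, 0, 0], "jaw": 1},
    {"linear": [0.02, 0, 0], "dr": [0, 0, 0.3], "jaw": 1},
    {"linear": [0.034, 0, 0], "dr": [0, 0, 0.5], "jaw": 1},
    {"linear": [0.034, 0, 0], "dr": [0, 0, 0.5], "jaw": 1},
    {"linear": [0.034, 0, 0], "dr": [0, 0, 0.5], "jaw": 1},
  ],
)

```text
clock: 28.78
tcp_pos: [0.5328, 0.1628, 0.1466]
orientation: [-2.248, -2.194, 0.009]
contact_force: [0.1, -0.4, -1.8]
grip_width: 0.0408
```

```bash
python3 - <<'E'
from h import *
st()
plan([((.5325,.315,.15),-3,5)])
E
```

```text
t 28.77 p [0.5328 0.1628 0.1466] yaw -1.4 tilt 0.32 j [ 0.1   0.47 -0.66  1.88  0.35  0.92 -0.74] F [ 0.1 -0.4 -1.8] w 0.0408
{"linear":[0.0304, -0.0008, -0.0008],"dr":[-0.05, 0.04, 0.32]} 
{"linear":[0.0304, -0.001, -0.0008],"dr":[-0.04, 0.05, 0.33]} 
{"linear":[0.0304, -0.0011, -0.0007],"dr":[-0.05, 0.04, 0.32]} 
{"linear":[0.0304, -0.0013, -0.0008],"dr":[-0.05, 0.04, 0.33]} 
{"linear":[0.0304, -0.0015, -0.0007],"dr":[-0.05, 0.05, 0.32]}
```

Emit:
drive_tool(
  commands=[
    {"linear": [0.03, -0.001, 0], "dr": [-0.1, 0, 0.3], "jaw": 1},
    {"linear": [0.03, -0.001, 0], "dr": [0, 0.1, 0.3], "jaw": 1},
    {"linear": [0.03, -0.001, 0], "dr": [-0.1, 0, 0.3], "jaw": 1},
    {"linear": [0.03, -0.0013, 0], "dr": [0, 0.1, 0.3], "jaw": 1},
    {"linear": [0.024, -0.0013, 0], "dr": [0, 0, 0.3], "jaw": 1},
    {"linear": [0, 0, 0], "dr": [0, 0, 0], "jaw": 1},
  ],
)

```text
clock: 29.52
tcp_pos: [0.5269, 0.3121, 0.1365]
orientation: [-2.269, -2.166, 0.017]
contact_force: [0.2, -0.0, -1.0]
grip_width: 0.0406
```

```bash
python3 - <<'E'
from h import *
st()
plan([((.5325,.315,.09),-3,4)])
E
```

```text
t 29.52 p [0.5269 0.3121 0.1365] yaw -2.7 tilt 0.68 j [-0.16  0.56 -0.64  1.75  0.39  0.97 -1.01] F [ 0.2 -0.  -1. ] w 0.0406
{"linear":[0.0009, 0.0015, 0.0116],"dr":[-0.16, 0.07, 0.08]} 
{"linear":[0.0008, 0.0014, 0.0116],"dr":[-0.15, 0.07, 0.09]} 
{"linear":[0.0008, 0.0014, 0.0116],"dr":[-0.16, 0.06, 0.08]} 
{"linear":[0.0008, 0.0014, 0.0117],"dr":[-0.15, 0.07, 0.08]}
```

Emit:
drive_tool(
  commands=[
    {"linear": [0.0009, 0.0015, 0.0116], "dr": [-0.16, 0.1, 0.1], "jaw": 1},
    {"linear": [0.0009, 0.0015, 0.0116], "dr": [-0.16, 0.1, 0.1], "jaw": 1},
    {"linear": [0.0009, 0.0015, 0.0116], "dr": [-0.16, 0, 0.1], "jaw": 1},
    {"linear": [0.0009, 0.0015, 0.0116], "dr": [-0.16, 0, 0], "jaw": 1},
    {"linear": [0, 0, 0], "dr": [0, 0, 0], "jaw": 1},
  ],
)

```text
clock: 30.15
tcp_pos: [0.533, 0.3097, 0.0835]
orientation: [2.281, 2.156, -0.01]
contact_force: [0.0, 0.1, -0.8]
grip_width: 0.0405
```

```bash
python3 - <<'E'
from h import *
st()
plan([((.5325,.315,.083),-3,2)])
E
```

```text
t 30.15 p [0.533  0.3097 0.0835] yaw -3.2 tilt 0.4 j [-0.19  0.63 -0.6   1.78  0.45  0.88 -1.06] F [ 0.   0.1 -0.8] w 0.0405
{"linear":[0.0026, -0.0004, 0.0002],"dr":[-0.06, 0.19, -0.12]} 
{"linear":[0.0026, -0.0004, 0.0002],"dr":[-0.06, 0.19, -0.12]}
```

Emit:
drive_tool(
  commands=[
    {"linear": [0.003, 0, -0.001], "dr": [0, 0.2, 0], "jaw": 1},
    {"linear": [0.002, 0, 0], "dr": [0, 0.2, 0], "jaw": 1},
    {"linear": [0, 0, 0], "dr": [0, 0, 0], "jaw": 1},
  ],
)

```text
clock: 30.52
tcp_pos: [0.5339, 0.3158, 0.0855]
orientation: [-2.282, -2.156, -0.002]
contact_force: [0.2, 0.0, -2.1]
grip_width: 0.0404
```

```bash
python3 - <<'E'
from h import *
st()
plan([((.5325,.315,.081),-3,1)])
E
```

```text
t 30.52 p [0.5339 0.3158 0.0855] yaw -3.2 tilt 0.13 j [-0.19  0.63 -0.61  1.78  0.45  0.88 -1.06] F [ 0.2  0.  -2.1] w 0.0404
{"linear":[-0.0009, -0.0014, 0.0045],"dr":[-0.04, -0.13, -0.23]}
```

Emit:
drive_tool(
  commands=[
    {"linear": [-0.0005, -0.001, 0.003], "dr": [0, 0, 0], "jaw": 1},
    {"linear": [0, 0, 0.0015], "dr": [0, 0, 0], "jaw": 1},
  ],
)

```text
clock: 30.78
tcp_pos: [0.5331, 0.3155, 0.0813]
orientation: [-2.282, -2.157, -0.003]
contact_force: [0.3, -0.0, -1.1]
grip_width: 0.0404
```

Emit:
drive_tool(
  commands=[
    {"linear": [0, 0, 0.0015], "dr": [0, 0, 0], "jaw": 1},
  ],
)

```text
clock: 30.9
tcp_pos: [0.5331, 0.316, 0.0812]
orientation: [-2.282, -2.157, -0.004]
contact_force: [-5.0, -2.9, 18.1]
grip_width: 0.0412
```

Emit:
drive_tool(
  commands=[
    {"linear": [0, 0, -0.0003], "dr": [0, 0, 0], "jaw": 1},
    {"linear": [0, 0, 0], "dr": [0, 0, 0], "jaw": 0},
    {"linear": [0, 0, 0], "dr": [0, 0, 0], "jaw": 0},
    {"linear": [0, 0, 0], "dr": [0, 0, 0], "jaw": 0},
    {"linear": [0, 0, 0], "dr": [0, 0, 0], "jaw": 0},
  ],
)

```text
clock: 31.52
tcp_pos: [0.5335, 0.3162, 0.0818]
orientation: [-2.282, -2.157, -0.006]
contact_force: [-0.2, -0.3, -0.2]
grip_width: 0.0857
```

```bash
python3 - <<'E'
from h import *
st(); grab('wrist','w15')
plan([((.5325,.315,.2),-3,3),((.537,-.0335,.2),1,8)])
E
```

```text
t 31.52 p [0.5335 0.3162 0.0818] yaw -3.2 tilt 0.22 j [-0.2   0.63 -0.6   1.78  0.45  0.87 -1.06] F [-0.2 -0.3 -0.2] w 0.0857
{"linear":[-0.0003, -0.0002, -0.0394],"dr":[0.03, -0.06, -0.08]} 
{"linear":[-0.0003, -0.0003, -0.0394],"dr":[0.03, -0.07, -0.07]} 
{"linear":[-0.0004, -0.0003, -0.0395],"dr":[0.03, -0.06, -0.08]} 
{"linear":[-0.0435, 0.0028, 0.0],"dr":[0.0, 0.0, -0.5]} 
{"linear":[-0.0435, 0.0025, 0.0],"dr":[0.0, 0.0, -0.5]} 
{"linear":[-0.0435, 0.0021, 0.0],"dr":[0.0, 0.0, -0.5]} 
{"linear":[-0.0435, 0.0017, 0.0],"dr":[0.0, 0.0, -0.5]} 
{"linear":[-0.0436, 0.0013, 0.0],"dr":[0.0, 0.0, -0.5]} 
{"linear":[-0.0435, 0.0009, 0.0],"dr":[0.0, 0.0, -0.5]} 
{"linear":[-0.0436, 0.0006, 0.0],"dr":[0.0, 0.0, -0.5]} 
{"linear":[-0.0435, 0.0002, 0.0],"dr":[0.0, 0.0, -0.5]}
```

View pics/w15.png

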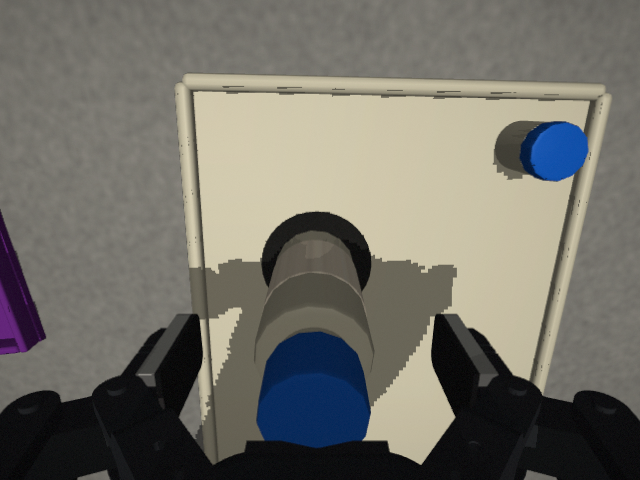

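Standing on its mark. Now the square bottle.

Emit:
drive_tool(
  commands=[
    {"linear": [0, 0, -0.04], "dr": [0, 0, 0], "jaw": 0},
    {"linear": [0, 0, -0.04], "dr": [0, 0, 0], "jaw": 0},
    {"linear": [0, 0, -0.04], "dr": [0, 0, 0], "jaw": 0},
    {"linear": [-0.03, 0.003, 0], "dr": [0, 0, -0.5], "jaw": 0},
    {"linear": [-0.044, 0.0025, 0], "dr": [0, 0, -0.5], "jaw": 0},
    {"linear": [-0.044, 0.002, 0], "dr": [0, 0, -0.5], "jaw": 0},
    {"linear": [-0.044, 0.002, 0], "dr": [0, 0, -0.5], "jaw": 0},
    {"linear": [-0.044, 0.0015, 0], "dr": [0, 0, -0.5], "jaw": 0},
  ],
)

```text
clock: 32.58
tcp_pos: [0.5364, 0.1088, 0.2051]
orientation: [-2.223, -2.217, -0.009]
contact_force: [-0.3, 0.0, 0.5]
grip_width: 0.0856
```

```bash
python3 - <<'E'
from h import *
st(); 
plan([((.538,-.034,.19),2,4)])
E
```

```text
t 32.58 p [0.5364 0.1088 0.2051] yaw -0.2 tilt 0.37 j [ 0.24  0.37 -0.68  1.86  0.27  1.   -0.56] F [-0.3  0.   0.5] w 0.0856
{"linear":[-0.0357, 0.0005, 0.0036],"dr":[0.04, -0.08, -0.54]} 
{"linear":[-0.0357, 0.0002, 0.0036],"dr":[0.04, -0.09, -0.54]} 
{"linear":[-0.0357, -0.0002, 0.0036],"dr":[0.04, -0.08, -0.55]} 
{"linear":[-0.0357, -0.0005, 0.0037],"dr":[0.04, -0.09, -0.54]}
```

Emit:
drive_tool(
  commands=[
    {"linear": [-0.0357, 0.001, 0], "dr": [0, -0.1, -0.5], "jaw": 0},
    {"linear": [-0.0357, 0.001, 0], "dr": [0, -0.1, -0.5], "jaw": 0},
    {"linear": [-0.0357, 0.001, 0.003], "dr": [0, -0.1, -0.5], "jaw": 0},
    {"linear": [-0.028, 0.001, 0.003], "dr": [0, -0.1, -0.5], "jaw": 0},
    {"linear": [0, 0, 0], "dr": [0, 0, 0], "jaw": 0},
  ],
)

```text
clock: 33.2
tcp_pos: [0.5411, -0.0356, 0.1986]
orientation: [2.189, 2.247, -0.001]
contact_force: [0.5, 0.4, 0.7]
grip_width: 0.0856
```

```bash
python3 - <<'E'
from h import *
st(); grab('wrist','w16')
plan([((.538,-.034,.11),2,4)])
E
```

```text
t 33.2 p [ 0.5411 -0.0356  0.1986] yaw 1.5 tilt 0.27 j [ 0.47  0.36 -0.64  1.88  0.26  0.98 -0.26] F [0.5 0.4 0.7] w 0.0856
{"linear":[0.0, -0.0009, 0.0222],"dr":[0.05, 0.04, -0.1]} 
{"linear":[0.0001, -0.0008, 0.0222],"dr":[0.05, 0.04, -0.1]} 
{"linear":[-0.0, -0.0008, 0.0222],"dr":[0.05, 0.04, -0.09]} 
{"linear":[-0.0, -0.0008, 0.0223],"dr":[0.05, 0.04, -0.1]}
```

View pics/w16.png

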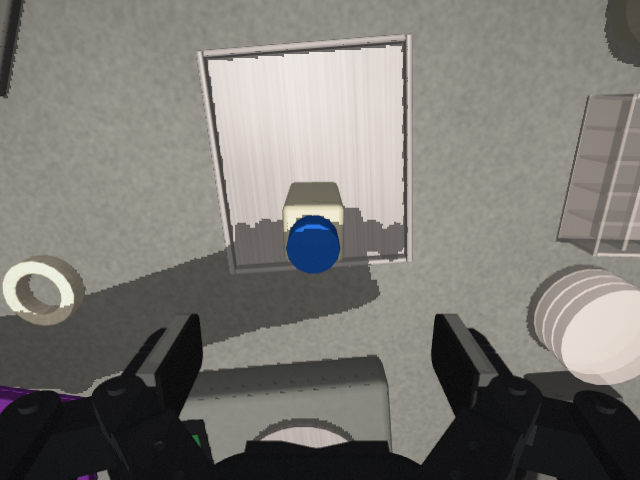

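Emit:
drive_tool(
  commands=[
    {"linear": [0, -0.0009, 0.0222], "dr": [0, 0, -0.1], "jaw": 0},
    {"linear": [0, -0.0008, 0.0222], "dr": [0, 0.1, -0.1], "jaw": 0},
    {"linear": [0, -0.0008, 0.0222], "dr": [0.1, 0, -0.1], "jaw": 0},
    {"linear": [0, -0.0008, 0.018], "dr": [0, 0.1, -0.1], "jaw": 0},
    {"linear": [0, 0, 0], "dr": [0, 0, 0], "jaw": 0},
  ],
)

```text
clock: 33.88
tcp_pos: [0.5394, -0.0255, 0.1137]
orientation: [2.171, 2.269, 0.011]
contact_force: [-0.4, -0.3, 0.1]
grip_width: 0.0852
```

```bash
python3 - <<'E'
from h import *
st()
plan([((.538,-.034,.067),2,3)])
E
```

```text
t 33.88 p [ 0.5394 -0.0255  0.1137] yaw 2.5 tilt 0.42 j [ 0.41  0.47 -0.6   1.96  0.35  0.82 -0.34] F [-0.4 -0.3  0.1] w 0.0852
{"linear":[-0.0029, -0.0007, 0.0156],"dr":[0.11, -0.08, 0.18]} 
{"linear":[-0.0029, -0.0006, 0.0155],"dr":[0.11, -0.09, 0.18]} 
{"linear":[-0.0028, -0.0006, 0.0156],"dr":[0.11, -0.08, 0.17]}
```

Emit:
drive_tool(
  commands=[
    {"linear": [-0.003, -0.0007, 0.0155], "dr": [0.1, -0.1, 0.2], "jaw": 0},
    {"linear": [-0.003, -0.0007, 0.0155], "dr": [0.1, -0.1, 0.2], "jaw": 0},
    {"linear": [-0.0028, -0.0006, 0.014], "dr": [0.1, 0, 0.1], "jaw": 0},
    {"linear": [0, 0, 0], "dr": [0, 0, 0], "jaw": 0},
  ],
)

```text
clock: 34.38
tcp_pos: [0.5388, -0.0345, 0.0667]
orientation: [2.182, 2.259, 0.003]
contact_force: [-0.4, -1.2, -0.5]
grip_width: 0.0856
```

```bash
python3 - <<'E'
from h import *
st()
plan([((.538,-.034,.064),2,1)])
E
```

```text
t 34.38 p [ 0.5388 -0.0345  0.0667] yaw 2.0 tilt 0.13 j [ 0.39  0.54 -0.56  1.98  0.41  0.73 -0.38] F [-0.4 -1.2 -0.5] w 0.0856
{"linear":[0.0005, -0.0008, 0.0027],"dr":[0.12, -0.03, 0.0]}
```

Emit:
drive_tool(
  commands=[
    {"linear": [0, 0, 0.002], "dr": [0, 0, 0], "jaw": 0},
    {"linear": [0, 0, 0], "dr": [0, 0, 0], "jaw": 1},
    {"linear": [0, 0, 0], "dr": [0, 0, 0], "jaw": 1},
    {"linear": [0, 0, 0], "dr": [0, 0, 0], "jaw": 1},
    {"linear": [0, 0, 0], "dr": [0, 0, 0], "jaw": 1},
  ],
  force=50,
)

```text
clock: 35.0
tcp_pos: [0.5396, -0.0344, 0.0658]
orientation: [2.181, 2.258, 0.005]
contact_force: [0.1, 0.6, -1.3]
grip_width: 0.0391
```

```bash
python3 - <<'E'
from h import *
st(); grab('wrist','w17')
plan([((.538,-.034,.15),2,3),((.5263,.239,.15),-4,8)])
E
```

```text
t 35.0 p [ 0.5396 -0.0344  0.0658] yaw 2.0 tilt 0.23 j [ 0.39  0.54 -0.55  1.98  0.42  0.73 -0.39] F [ 0.1  0.6 -1.3] w 0.0391
{"linear":[0.0001, -0.0004, -0.0281],"dr":[0.07, -0.01, 0.0]} 
{"linear":[0.0002, -0.0005, -0.028],"dr":[0.08, 0.0, -0.01]} 
{"linear":[0.0001, -0.0005, -0.0281],"dr":[0.07, -0.01, 0.0]} 
{"linear":[0.0342, -0.0003, -0.0],"dr":[0.0, 0.0, 0.75]} 
{"linear":[0.0341, -0.0007, -0.0],"dr":[0.0, 0.0, 0.75]} 
{"linear":[0.0342, -0.0011, -0.0],"dr":[0.0, 0.0, 0.75]} 
{"linear":[0.0341, -0.0017, -0.0],"dr":[0.0, 0.0, 0.75]} 
{"linear":[0.0341, -0.002, -0.0],"dr":[0.0, 0.0, 0.75]} 
{"linear":[0.034, -0.0025, -0.0],"dr":[0.0, 0.0, 0.75]} 
{"linear":[0.0341, -0.003, -0.0],"dr":[0.0, 0.0, 0.75]} 
{"linear":[0.034, -0.0033, -0.0],"dr":[0.0, 0.0, 0.75]}
```

View pics/w17.png

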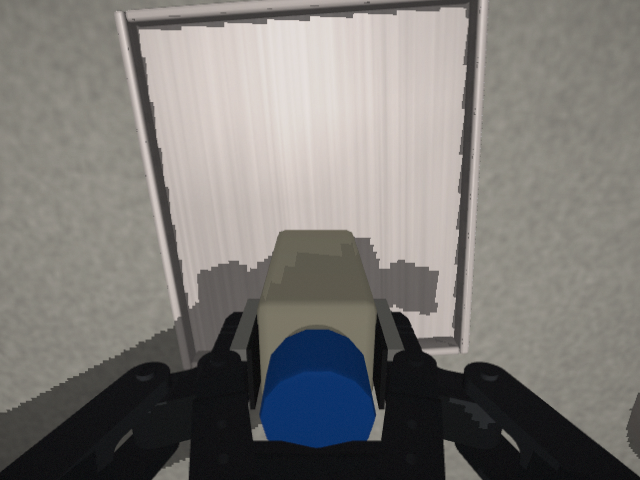

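Emit:
drive_tool(
  commands=[
    {"linear": [0, 0, -0.028], "dr": [0, 0, 0], "jaw": 1},
    {"linear": [0, 0, -0.028], "dr": [0, 0, 0], "jaw": 1},
    {"linear": [0, 0, -0.028], "dr": [0, 0, 0], "jaw": 1},
    {"linear": [0, 0, 0], "dr": [0, 0, 0], "jaw": 1},
    {"linear": [0.02, 0, 0], "dr": [0, 0, 0.5], "jaw": 1},
    {"linear": [0.034, 0, 0], "dr": [0, 0, 0.7], "jaw": 1},
    {"linear": [0.034, -0.001, 0], "dr": [0, 0, 0.7], "jaw": 1},
    {"linear": [0.034, -0.001, 0], "dr": [0, 0, 0.7], "jaw": 1},
  ],
)

```text
clock: 36.05
tcp_pos: [0.5322, 0.0856, 0.1459]
orientation: [-2.242, -2.198, 0.007]
contact_force: [0.2, 0.2, -1.0]
grip_width: 0.0392
```

```bash
python3 - <<'E'
from h import *
st()
plan([((.5263,.239,.145),-4,5)])
E
```

```text
t 36.05 p [0.5322 0.0856 0.1459] yaw -1.1 tilt 0.27 j [ 0.23  0.43 -0.63  1.93  0.32  0.89 -0.59] F [ 0.2  0.2 -1. ] w 0.0392
{"linear":[0.0307, -0.0018, 0.0001],"dr":[-0.05, 0.02, 0.58]} 
{"linear":[0.0306, -0.0021, 0.0002],"dr":[-0.05, 0.03, 0.57]} 
{"linear":[0.0306, -0.0024, 0.0001],"dr":[-0.05, 0.02, 0.58]} 
{"linear":[0.0306, -0.0027, 0.0002],"dr":[-0.04, 0.03, 0.57]} 
{"linear":[0.0305, -0.003, 0.0002],"dr":[-0.05, 0.02, 0.58]}
```

Emit:
drive_tool(
  commands=[
    {"linear": [0.03, -0.001, 0], "dr": [-0.1, 0, 0.6], "jaw": 1},
    {"linear": [0.03, -0.001, 0], "dr": [0, 0, 0.6], "jaw": 1},
    {"linear": [0.03, -0.002, 0], "dr": [-0.1, 0, 0.6], "jaw": 1},
    {"linear": [0.03, -0.002, 0], "dr": [0, 0, 0.6], "jaw": 1},
    {"linear": [0.024, -0.002, 0], "dr": [0, 0, 0.6], "jaw": 1},
    {"linear": [0, 0, 0], "dr": [0, 0, 0], "jaw": 1},
  ],
)

```text
clock: 36.8
tcp_pos: [0.5244, 0.2355, 0.1367]
orientation: [-2.293, -2.141, 0.018]
contact_force: [0.5, -1.3, -1.8]
grip_width: 0.0396
```

```bash
python3 - <<'E'
from h import *
st()
plan([((.5263,.239,.09),-4,4)])
E
```

```text
t 36.8 p [0.5244 0.2355 0.1367] yaw -3.9 tilt 0.72 j [-0.05  0.5  -0.63  1.84  0.36  0.92 -0.91] F [ 0.5 -1.3 -1.8] w 0.0396
{"linear":[0.001, 0.0006, 0.0117],"dr":[-0.16, 0.08, 0.02]} 
{"linear":[0.0009, 0.0005, 0.0116],"dr":[-0.17, 0.07, 0.02]} 
{"linear":[0.0009, 0.0005, 0.0117],"dr":[-0.16, 0.08, 0.01]} 
{"linear":[0.0009, 0.0004, 0.0117],"dr":[-0.16, 0.07, 0.02]}
```

Emit:
drive_tool(
  commands=[
    {"linear": [0.001, 0.0005, 0.0115], "dr": [-0.16, 0.1, 0], "jaw": 1},
    {"linear": [0.001, 0.0005, 0.0115], "dr": [-0.16, 0.1, 0], "jaw": 1},
    {"linear": [0.001, 0.0005, 0.0115], "dr": [-0.16, 0, 0], "jaw": 1},
    {"linear": [0.001, 0.0005, 0.008], "dr": [-0.16, 0, 0], "jaw": 1},
    {"linear": [0, 0, 0], "dr": [0, 0, 0], "jaw": 1},
  ],
)

```text
clock: 37.42
tcp_pos: [0.5259, 0.2339, 0.0882]
orientation: [2.299, 2.138, -0.01]
contact_force: [0.7, 0.3, -1.6]
grip_width: 0.0393
```

```bash
python3 - <<'E'
from h import *
st()
plan([((.5263,.239,.084),-4,2)])
E
```

```text
t 37.42 p [0.5259 0.2339 0.0882] yaw -4.2 tilt 0.4 j [-0.08  0.56 -0.59  1.88  0.42  0.83 -0.96] F [ 0.7  0.3 -1.6] w 0.0393
{"linear":[0.0025, 0.0, 0.0021],"dr":[-0.08, 0.18, -0.09]} 
{"linear":[0.0026, 0.0001, 0.0021],"dr":[-0.09, 0.18, -0.09]}
```

Emit:
drive_tool(
  commands=[
    {"linear": [0.0025, 0, 0.001], "dr": [-0.1, 0.2, 0], "jaw": 1},
    {"linear": [0.0025, 0, 0.001], "dr": [-0.1, 0.2, 0], "jaw": 1},
    {"linear": [0, 0, 0], "dr": [0, 0, 0], "jaw": 1},
  ],
)

```text
clock: 37.8
tcp_pos: [0.5268, 0.2398, 0.087]
orientation: [2.301, 2.139, 0.005]
contact_force: [0.2, 0.3, -1.8]
grip_width: 0.0397
```

```bash
python3 - <<'E'
from h import *
st()
plan([((.5263,.239,.0815),-4,2)])
E
```

```text
t 37.8 p [0.5268 0.2398 0.087 ] yaw -4.2 tilt 0.18 j [-0.08  0.57 -0.59  1.88  0.42  0.82 -0.97] F [ 0.2  0.3 -1.8] w 0.0397
{"linear":[-0.0004, -0.0002, 0.0027],"dr":[0.06, -0.06, -0.09]} 
{"linear":[-0.0004, -0.0003, 0.0027],"dr":[0.07, -0.06, -0.08]}
```

Emit:
drive_tool(
  commands=[
    {"linear": [-0.0004, 0, 0.003], "dr": [0.1, 0, 0], "jaw": 1},
    {"linear": [-0.0004, 0, 0.0025], "dr": [0, -0.1, 0], "jaw": 1},
  ],
)

```text
clock: 38.05
tcp_pos: [0.5271, 0.2391, 0.0816]
orientation: [2.301, 2.139, 0.002]
contact_force: [1.1, -0.5, -1.5]
grip_width: 0.0391
```

Emit:
drive_tool(
  commands=[
    {"linear": [0, 0, 0.0015], "dr": [0, 0, 0], "jaw": 1},
  ],
)

```text
clock: 38.17
tcp_pos: [0.5271, 0.2392, 0.0807]
orientation: [2.301, 2.138, 0.002]
contact_force: [-4.5, -2.9, 14.5]
grip_width: 0.0391
```

Emit:
drive_tool(
  commands=[
    {"linear": [0, 0, -0.0002], "dr": [0, 0, 0], "jaw": 1},
    {"linear": [0, 0, 0], "dr": [0, 0, 0], "jaw": 0},
    {"linear": [0, 0, 0], "dr": [0, 0, 0], "jaw": 0},
    {"linear": [0, 0, 0], "dr": [0, 0, 0], "jaw": 0},
    {"linear": [0, 0, 0], "dr": [0, 0, 0], "jaw": 0},
  ],
)

```text
clock: 38.8
tcp_pos: [0.5276, 0.2395, 0.0811]
orientation: [2.3, 2.138, 0.003]
contact_force: [0.2, 0.1, 0.2]
grip_width: 0.0851
```

Emit:
drive_tool(
  commands=[
    {"linear": [0, 0, -0.04], "dr": [0, 0, 0], "jaw": 0},
    {"linear": [0, 0, -0.04], "dr": [0, 0, 0], "jaw": 0},
    {"linear": [0, 0, -0.04], "dr": [0, 0, 0], "jaw": 0},
    {"linear": [0, 0, -0.04], "dr": [0, 0, 0], "jaw": 0},
    {"linear": [-0.03, 0, -0.03], "dr": [0, 0, 0], "jaw": 0},
    {"linear": [-0.045, 0, 0], "dr": [0, 0, 0], "jaw": 0},
    {"linear": [-0.045, 0, 0], "dr": [0, 0, 0], "jaw": 0},
    {"linear": [-0.045, 0, 0], "dr": [0, 0, 0], "jaw": 0},
  ],
)

```text
clock: 39.8
tcp_pos: [0.5148, 0.075, 0.2775]
orientation: [2.291, 2.149, 0.006]
contact_force: [1.1, -0.8, -0.3]
grip_width: 0.0852
```

Emit:
drive_tool(
  commands=[
    {"linear": [0, 0, 0], "dr": [0, 0, 0], "jaw": 0},
    {"linear": [0, 0, 0], "dr": [0, 0, 0], "jaw": 0},
  ],
)

```text
clock: 40.05
tcp_pos: [0.5147, 0.0711, 0.2775]
orientation: [2.297, 2.14, 0.004]
contact_force: [0.2, 0.1, -0.0]
grip_width: 0.0852
```

```bash
python3 - <<'E'
from h import *
st(); im,cal=grab('top','top20'); s,_=grab('scene','s20')
cv2.imwrite('pics/top20c.png',cv2.resize(im[130:250,95:245],None,fx=5,fy=5,interpolation=cv2.INTER_CUBIC)[:,:,::-1])
E
```

```text
t 40.05 p [0.5147 0.0711 0.2775] yaw -4.0 tilt 0.19 j [ 0.3   0.24 -0.65  1.84  0.16  1.12 -0.47] F [ 0.2  0.1 -0. ] w 0.0852
```

View pics/top20c.png

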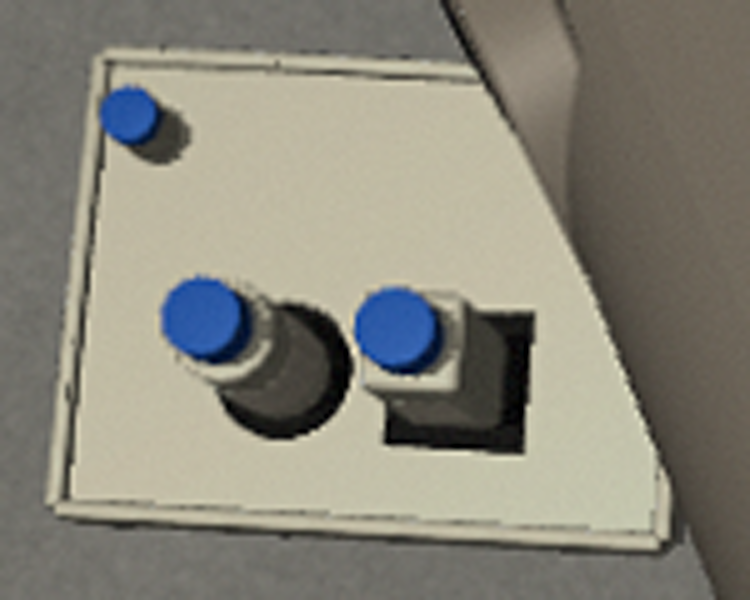

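View pics/s20.png

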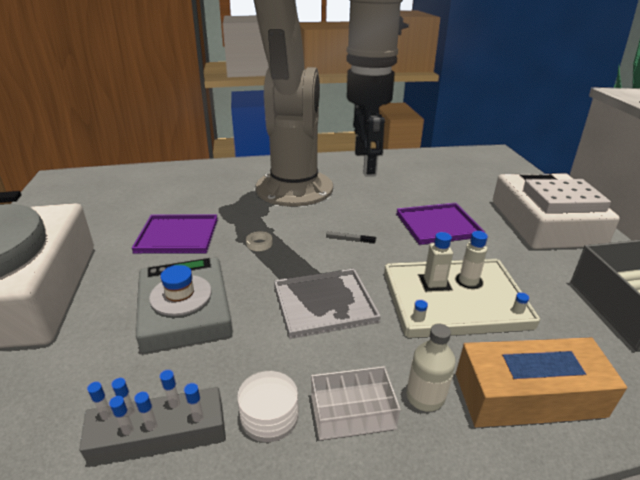

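```bash
python3 - <<'E'
from h import *
_,cal=load('top20')
f=lambda p:(np.array(p,float)+.5)/5-.5+np.array((95,130))
print('rd,sq caps',pix2world(cal,[f((203,320)),f((397,331))],.136)[:,:2].round(4),'vialL',pix2world(cal,[f((131,115))],.056)[:,:2].round(4))
_,c0=load('scene0');_,c1=load('s20')
a,b=load('scene0')[0].astype(int),load('s20')[0].astype(int)
for n,(u,v) in dict(vr=(421,310),vl=(521,303)).items(): print(n,np.abs(a-b)[v-14:v+14,u-12:u+12].mean())
E
```

```text
rd,sq caps [[0.5302 0.314 ]
 [0.5241 0.2388]] vialL [[0.6367 0.3725]]
vr 4.6165674603174605
vl 4.290674603174603
```

```bash
python3 -c "
from h import *
st(); print(job.hand_in()); st()"
```

```text
t 40.15 p [0.5147 0.0714 0.2773] yaw -4.0 tilt 0.17 j [ 0.3   0.24 -0.65  1.84  0.16  1.12 -0.47] F [ 0.8  1.3 -0.2] w 0.0852
the job is handed in; nothing more can be done
None
the job is handed in; nothing more can be done
```

I moved both bottles into the steel side tray and set the jar on the balance pan. I then put the round bottle and the square bottle back on their own marks, backed the arm clear and handed the job in at about 40 s. The hand-in gives no verdict, so these are my own last checks:

- **Jar:** it stood upright on the pan. In the scene camera its lid was about 2 mm from the pan centre as seen in the same picture. My earlier top-camera estimate of the pan centre differs from the scene camera's by about 5 mm, still inside the 20 mm limit. I could not measure the jar from the top camera after placing it because the arm hid it.
- **Bottles:** both stood upright. The caps were about 2.6 mm (round) and 2.2 mm (square) from their mark centres in the top camera, against a limit of 14 mm.
- **Left vial:** unmoved in the top camera.
- **Right vial:** the arm hid it from the top camera at the end. In the scene camera it looked unchanged compared with the first picture.
- **Forces:** setting things down peaked at about 25 N at the wrist, in the readings I took. Nothing tipped over. The gripper was open and clear of everything at the end.

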